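Wind the culture-plate lift level with a loose socket crank

ROBOT

A 6-joint arm with a two-finger parallel gripper is mounted at the origin on the work surface. World frame = base frame: x ahead of the robot, y to its left, z up, the work surface at z = 0. Lengths are in m, angles in rad, forces in N, time in s.
With the tool pointing down it reaches from about 0.325 to 0.9 m from the base axis. Payload 6.1 kg.
Tool frame: the origin (TCP) lies midway between the tips of the shut fingers; the grasp point (between the pads) lies manip.hold_point_z behind it (manip.hold_point_z is the distance from the TCP to the grasp point, in m); z points along the fingers, y is the direction in which the jaws open and shut (so a half turn about z gives the same grasp; the last joint's range is limited). The gripper opens to 85 mm and grips with 20 to 120 N. Pads are 22 mm wide; open, the fingers measure 114 mm over their backs; the gripper's body (76 mm by 85 mm) begins 54 mm behind the grasp point. The pads swing forward as they close: fully open they stand 13 mm farther back than shut.
Start: joints at [-1.279, 0.22, 1.526, -0, 1.395, -0.126], TCP at [0.254, -0.571, 0.21] pointing down, gripper open.
Joint ranges: [-2.98, 2.98], [-0.91, 2.08], [0.09, 2.57], [-1.24, 4.39], [0.2, 2.65], [-2.68, 2.68]. Speed limits (rad/s): [2.57, 2.57, 3.01, 3.14, 3.14, 3.14].

INTERFACE

Orientations are given as a 3x3 rotation matrix whose columns are the frame's x, y, z axes.
In Python, from rig import manip gives the robot as it stands. The module is installed in compiled form; this text tells all that it offers.
- The arm moves only by the tool arm_command, never from a script. Its argument "deltas" is a list of rows, each an object of numbers: "x", "y", "z": the shift along the tool's x, y, z in m; "spin": the turn about the tool's z in degrees; "hand": the opening, from 0 (shut) to 1 (fully open). In form: [{"x": .., "y": .., "z": .., "spin": .., "hand": ..}, ...]. A call has 1 to 8 rows; each row is the pose to reach, as a shift and turn from the pose commanded when the call began, along the tool's axes at that moment; what a row does not reach only later rows make up. A row lasts 1/10 s, in which the tool goes at most 50 mm and 8.59 degrees, less where a joint would pass 70% of its speed; a pose out of reach is approached as far as the arm can. A call with a gripper value outside its range is refused whole. The fingers move at their own pace and stop on an object; the grip force is fixed at half the most. Time passes only in rows, so rows that repeat a pose let the fingers close. It gives the time, the measured TCP pose, the force and the opening at its end, in the units of the state.
- manip.get_state(): the state, without advancing time (a new reading comes with each control period).
- manip.camera(name): name is "scene" or "top" or "wrist"; returns a dict with "pixels" (400x640x3 uint8, red, green, blue), "fx", "fy", "cx", "cy" (pixels), "dist" ([k1, k2, p1, p2, k3] as OpenCV has them; the pictures are not rectified), "world_to_cam" (4x4, takes a point from world to camera coordinates); the wrist camera has in their place "T_tool_cam" (4x4, takes a point from camera to tool coordinates, whose origin is the TCP and whose axes are the flange's). Camera axes: x right, y up, looking along -z (the intrinsics and any distortion apply to the point x, -y, -z); pixel columns grow to the right and rows downward; lengths in m; the calibration is good to about 2 mm. A picture is of the moment at which its call begins: read the wrist's pose just before it. There is no depth.
- manip.sign_off(): hands the job in, once; it reports no verdict.
The state is a dict: "t": time; "qpos": joint angles; "qvel": joint speeds; "joint_efforts": joint torques, N m; "position": TCP position; "orientation": TCP orientation; "force": force on the tool from outside, world axes, zero at the start; "torque": the same for the moment, N m; "width": finger opening in m.
Only numpy, scipy, OpenCV 4.12 (cv2) and the standard library are available. Lean on these libraries where they do the work, as an engineer would, in place of code of your own. Each camera call takes 0.05 s, during which the arm holds its last target. There are 200 camera calls.

TASK

Take the loose crank from the bench, stand its socket down the round well in the white gear column, and press it gently while feeling for the hidden square drive head until it is fully home, never forcing it. Then wind the crank until the black lift platform is level with the dark warming stage beside it, so that a culture plate could be slid across. Leave the crank seated in the well, let go, and leave the plate, the tip box and the bottle alone.

Things in the scene. Friction and masses are not known exactly. Their poses are not given: they have to be found in the camera images.
- crank: Loose steel crank, about 0.3 kg, standing on its socket. Origin: centre of the socket's open foot; z up, x along the arm to the knob. Square socket, 28.6 mm across outside (40 mm over corners), square opening 22.6 mm wide, 34 mm deep, sides along x and y. Above it a 31 mm round shank, then a flat arm 24 mm wide at z = 75 to 87 mm, x = -27 to 78 mm, with a block to x = -45 mm, top z = 99 mm.
- crank_grip (a point): Middle of the grip block on top of the crank, on the socket's axis, 107 mm above the foot: 32 mm along the crank's x, 24 mm along its y, from z = 87 to 127 mm. Grip it across y from above.
- knob_base (a point): Foot of the crank's upright black knob (22 mm diameter, 50 mm tall upward from here): 65 mm from the crank's axis, 89 mm above its foot. The knob spins freely on its pin, so a gripper can hold it and travel round without turning.
- station: White lift station, fixed to the bench. Origin on the bench, directly below the well's axis; z up. Its gear column is 100 x 100 mm and 105 mm high, centred on the origin; from x = 100 to 260 mm stand, side by side, the warming stage (+y) and the lift platform (-y), each 160 x 160 mm.
- well_mouth (a point): Centre of the well's mouth on the column's top face, 105 mm above the bench; round bore 44 mm in diameter, axis vertical. With the crank fully home its foot is 59 mm below this point.
- seal_top (a point): On the well's axis 32 mm below the mouth (fixed point): where the top of a black sliding dust seal starts. It yields at about 7 N, more than the crank weighs, stays where it is pushed (no spring back), and bottoms 59 mm below the mouth.
- drive_top (a point): On the well's axis 41 mm below the mouth (fixed point): top of the corners of an upright square steel drive head, 21 mm wide, hidden under the seal, a round 7 mm nose with a cone end on top centres the socket. Its angle is unknown; the socket drops over it only within about 4 deg of alignment (every 90 deg), else it stops hard here. The head resists turning with about 0.22 N m.
- platform_top (a point): Centre of the top face of the black lift platform (160 x 160 mm). It starts 17 to 31 mm lower than the warming stage. Turning the seated crank clockwise (seen from above) raises it 24 mm per turn, anticlockwise lowers it; it stays where it is left and can go 20 mm too high.
- stage_top (a point): Centre of the dark steel top face of the fixed warming stage, 160 x 160 mm, 85 mm above the bench.
- well_plate: Clear six-well culture plate, 85 x 127 x 18 mm, lying on the warming stage; origin under its centre. Leave alone.
- tip_box: Grey closed pipette-tip box, 80 x 115 x 57 mm, on the bench; origin under its centre. Leave alone.
- reagent_bottle: Small amber glass jar with white cap, 52 mm diameter, 95 mm tall, on the bench; origin under its centre. Leave alone.
Not all that is in view belongs to the job. Of the things like the crank, leave any that is purple or red; of the rest the smaller one is meant.

How it is judged:
By the outcome, as a careful person would: the job done as asked, in the order asked, and still so for the second after the job is handed in, with the robot touching nothing.
It also fails if it takes over 72 s, if anything falls off the work surface, if the arm or the gripper's body presses on something with over 40 N, if the wrist force passes 120 N, or if a joint passes its speed limit or range.

## Working session

There is one attempt and no reset: what is moved stays moved. The work goes in short steps, Python scripts to look and compute and a tool call to move; the robot and the scene stay as the last step left them, time stands still between calls to the robot, and variables do not carry over. Pictures are saved under pics/ and viewed, about 8 in all and at most 12, crops included, and the job is handed in when it is done.

Besides the shell and the picture viewer there is one more tool, called after "Call:" in YAML: its name, and indented under it one key for each argument. arm_command: Moves the arm, as the interface text tells. Its arguments: {"type":"object","properties":{"deltas":{"type":"array","items":{"type":"object","properties":{"x":{"type":"number"},"y":{"type":"number"},"z":{"type":"number"},"spin":{"type":"number"},"hand":{"type":"number"}}}}},"required":["deltas"]}

```bash
mkdir -p pics; cat > h.py <<'E'
import numpy as np, cv2
from rig import manip
def cam(n):
    s=manip.get_state(); c=manip.camera(n)
    if n=="wrist":
        T=np.eye(4);T[:3,:3]=s["orientation"];T[:3,3]=s["position"]
        c["world_to_cam"]=np.linalg.inv(T@np.array(c["T_tool_cam"]))
    return c
def K(c): return np.array([[c["fx"],0,c["cx"]],[0,c["fy"],c["cy"]],[0,0,1.]])
def ray(c,u,v):
    p=cv2.undistortPoints(np.array([[[u,v]]],float),K(c),np.array(c["dist"],float))[0,0]
    M=np.linalg.inv(c["world_to_cam"]); return M[:3,3],M[:3,:3]@np.array([p[0],-p[1],-1])
def atz(c,u,v,z):
    o,d=ray(c,u,v); return o+d*(z-o[2])/d[2]
def proj(c,P):
    P=np.atleast_2d(P); M=np.array(c["world_to_cam"]); q=P@M[:3,:3].T+M[:3,3]; q=q*[1,-1,-1]
    return cv2.projectPoints(q,np.zeros(3),np.zeros(3),K(c),np.array(c["dist"],float))[0][:,0]
def save(c,n): cv2.imwrite(f"pics/{n}.png",c["pixels"][:,:,::-1])
E
python3 - <<'E'
from h import *
import pickle
s=manip.get_state();print(s,manip.hold_point_z)
for n in("scene","top"):
    c=cam(n);save(c,n+"0");pickle.dump(c,open(n+"0.pkl","wb"));print(n,c["fx"],np.linalg.inv(c["world_to_cam"]).round(3).tolist())
E
```

```text
{'t': 0.0, 'qpos': array([-1.27912618e+00,  2.21210003e-01,  1.52762922e+00,  1.71380570e-05,
        1.39472320e+00, -1.26082482e-01]), 'qvel': array([ 1.47794266e-03, -2.86874998e-04,  2.67038553e-03, -9.76472943e-05,
       -6.75069869e-04, -1.37574687e-03]), 'joint_efforts': array([ 1.29746120e-03, -4.96889555e+01, -3.89397347e+01, -2.01648331e-04,
        1.07730078e-02,  2.59188681e-05]), 'position': array([ 0.25338793, -0.57060969,  0.2092997 ]), 'orientation': array([[ 9.14004319e-01,  4.05704081e-01, -5.50250882e-04],
       [ 4.05704368e-01, -9.14002401e-01,  1.89142713e-03],
       [ 2.64429079e-04, -1.95201175e-03, -9.99998060e-01]]), 'force': array([-0.37016774,  0.76102928,  0.38433947]), 'torque': array([-0.02484909, -0.05266612, -0.00760315]), 'width': 0.08547765171988449} 0.0187
scene 392.02847224220824 [[0.861, -0.375, 0.344, 0.854], [0.509, 0.621, -0.596, -0.679], [0.01, 0.688, 0.725, 0.842], [0.0, 0.0, 0.0, 1.0]]
top 439.70815995360243 [[0.067, 0.976, -0.205, 0.295], [-0.998, 0.065, -0.019, -0.064], [-0.005, 0.206, 0.979, 1.143], [0.0, 0.0, 0.0, 1.0]]
```

View pics/scene0.png

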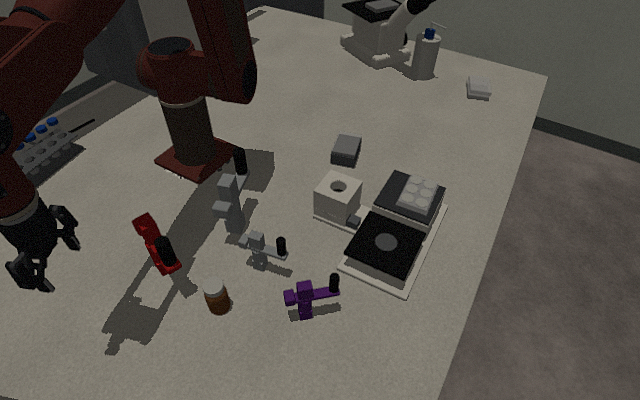

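View pics/top0.png

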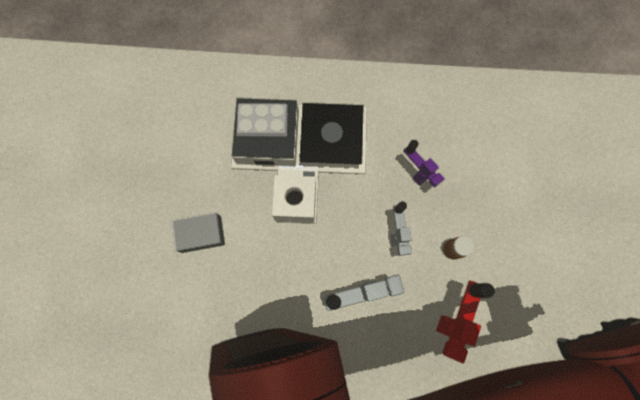

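Crank-like items: small grey (top 401,232; scene 262,248), large grey (top 365,293), purple (top 425,168) and red (top 460,325). I choose the small grey one and check it in a close crop.

```bash
python3 - <<'E'
from h import *
import pickle
t=pickle.load(open("top0.pkl","rb"));s=pickle.load(open("scene0.pkl","rb"))
a=cv2.resize(t["pixels"][190:270,370:430],None,fx=6,fy=6,interpolation=2)  #360x480
b=cv2.resize(t["pixels"][160:230,262:327],None,fx=6,fy=6,interpolation=2)
b=cv2.copyMakeBorder(b,0,480-b.shape[0],0,0,0)
cv2.imwrite("pics/crop1.png",np.hstack([a,b])[:,:,::-1])
print("well",atz(t,294,196,.105), atz(s,339,186,.105))
print("stage corners", [atz(t,u,v,.085).round(3).tolist() for u,v in[(235,98),(298,100),(297,158),(233,157)]])
E
```

```text
well [0.51971407 0.01573872 0.105     ] [0.52546629 0.01799025 0.105     ]
stage corners [[0.772, 0.19, 0.085], [0.777, 0.027, 0.085], [0.622, 0.017, 0.085], [0.614, 0.178, 0.085]]
```

View pics/crop1.png

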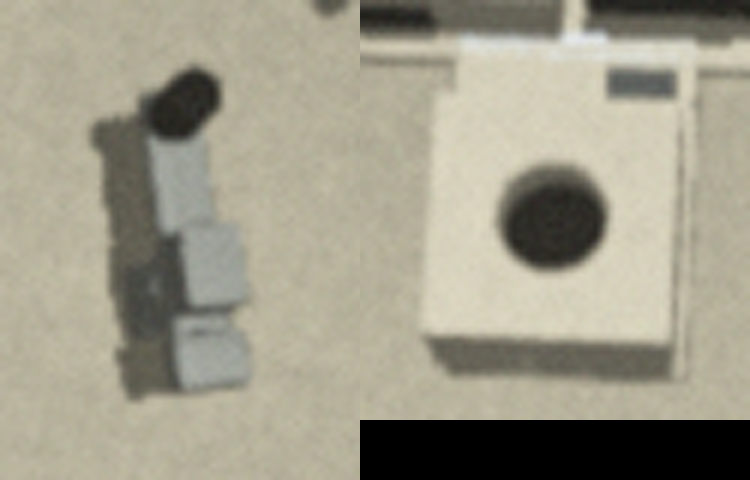

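Crop: the small grey crank has its knob top at about (401.7,206.3), its grip block top at about (405.8,233.7) and its tail at about (405,249). The well centre is at (294.3,196.2).

```bash
python3 - <<'E'
from h import *
import pickle
t=pickle.load(open("top0.pkl","rb"));s=pickle.load(open("scene0.pkl","rb"))
g=atz(t,405.8,233.7,.127);k=atz(t,402.4,205.6,.139);kb=atz(t,398,210,.089);tl=atz(t,405.2,249.5,.099)
print("grip",g,"knobtop",k,kb,"tail",tl,"scene grip",atz(s,257,237,.127),"knob",atz(s,280.5,238.5,.139))
d=k-g;print(np.hypot(*d[:2]),np.degrees(np.arctan2(d[1],d[0])))
d=g-tl;print(np.hypot(*d[:2]),np.degrees(np.arctan2(d[1],d[0])))
E
```

```text
grip [ 0.44291716 -0.25174743  0.127     ] knobtop [ 0.50628836 -0.23996409  0.139     ] [ 0.50516768 -0.23837361  0.089     ] tail [ 0.40931683 -0.25646584  0.099     ] scene grip [ 0.45286053 -0.25269814  0.127     ] knob [ 0.50808667 -0.23567601  0.139     ]
0.06445740466448092 10.533368413774186
0.03393000331561192 7.99364262126208
```

Call:
arm_command:
  deltas:
    - {"z": -0.05,"hand": 1}
    - {"x": 0.303,"y": -0.214,"z": -0.06,"spin": 13.4,"hand": 1}
    - {"x": 0.303,"y": -0.214,"z": -0.06,"spin": 13.4,"hand": 1}
    - {"x": 0.303,"y": -0.214,"z": -0.06,"spin": 13.4,"hand": 1}
    - {"x": 0.303,"y": -0.214,"z": -0.06,"spin": 13.4,"hand": 1}
    - {"x": 0.303,"y": -0.214,"z": -0.06,"spin": 13.4,"hand": 1}
    - {"x": 0.303,"y": -0.214,"z": -0.06,"spin": 13.4,"hand": 1}
    - {"x": 0.303,"y": -0.214,"z": -0.06,"spin": 13.4,"hand": 1}

```text
invalid input at $.deltas[0]: expected keys x, y, z, spin, hand
```

Call:
arm_command:
  deltas:
    - {}
    - {}
    - {}

```text
invalid input at $.deltas[0]: expected keys x, y, z, spin, hand
```

```bash
python3 - <<'E'
from h import *
import pickle
s=manip.get_state();print(s["t"],s["position"],s["orientation"],s["qpos"])
c=cam("wrist");save(c,"w1");pickle.dump(c,open("w1.pkl","wb"));print(np.array(c["T_tool_cam"]).round(3).tolist(),c["fx"])
a=np.radians(10.5);g=np.array([.443,-.252]);X=np.array([np.cos(a),np.sin(a)])
print(proj(c,[[*g,.127],[*(g+.065*X),.139],[*(g-.045*X),.099]]))
E
```

```text
0.1 [ 0.25342101 -0.57066105  0.20936493] [[ 9.13981723e-01  4.05755021e-01 -5.22268304e-04]
 [ 4.05755291e-01 -9.13980076e-01  1.75063060e-03]
 [ 2.32984331e-04 -1.81195750e-03 -9.99998331e-01]] [-1.27909106e+00  2.21192306e-01  1.52752663e+00  3.30268811e-06
  1.39470059e+00 -1.26100594e-01]
[[0.001, 0.966, 0.258, 0.065], [1.0, -0.001, -0.001, 0.0], [-0.001, 0.258, -0.966, -0.163], [0.0, 0.0, 0.0, 1.0]] 299.99343854863105
[[  30.31478642 -196.45094952]
 [  63.24494076 -252.62448101]
 [  43.97595009 -117.24368219]]
```

View pics/w1.png

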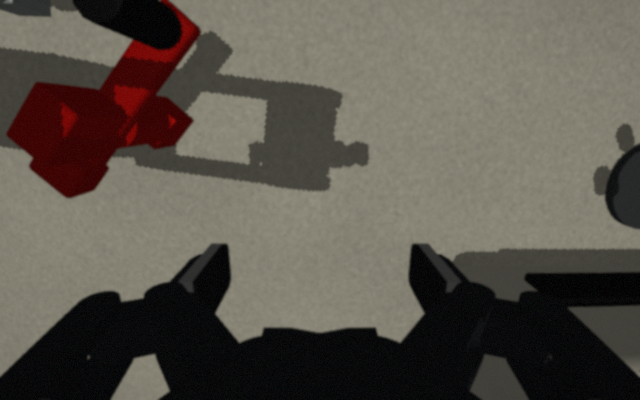

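The move was refused because every row needs all five keys. The picture shows only the red crank, upper left. I'm resending.

Call:
arm_command:
  deltas:
    - {"x": 0,"y": 0,"z": -0.05,"spin": 0,"hand": 1}
    - {"x": 0.303,"y": -0.214,"z": -0.06,"spin": 13.4,"hand": 1}
    - {"x": 0.303,"y": -0.214,"z": -0.06,"spin": 13.4,"hand": 1}
    - {"x": 0.303,"y": -0.214,"z": -0.06,"spin": 13.4,"hand": 1}
    - {"x": 0.303,"y": -0.214,"z": -0.06,"spin": 13.4,"hand": 1}
    - {"x": 0.303,"y": -0.214,"z": -0.06,"spin": 13.4,"hand": 1}
    - {"x": 0.303,"y": -0.214,"z": -0.06,"spin": 13.4,"hand": 1}
    - {"x": 0.303,"y": -0.214,"z": -0.06,"spin": 13.4,"hand": 1}

```text
t: 0.95
position: [0.4334, -0.2689, 0.2698]
orientation: [[0.983, 0.183, 0.0], [0.183, -0.983, 0.0], [0.0, 0.0, -1.0]]
force: [1.2, -0.5, 0.8]
width: 0.0856
```

```bash
python3 - <<'E'
from h import *
s=manip.get_state();print(s["t"],s["position"],s["orientation"].round(3).tolist(),s["qpos"],s["qvel"].round(2))
E
```

```text
0.95 [ 0.43341136 -0.2688717   0.26977467] [[0.983, 0.183, 0.0], [0.183, -0.983, 0.0], [0.0, 0.0, -1.0]] [-7.10033627e-01 -9.19236108e-02  1.74343223e+00  7.65294042e-05
  1.48999973e+00  6.77209013e-01] [ 0.97 -0.08  0.05  0.    0.02  0.96]
```

Call:
arm_command:
  deltas:
    - {"x": 0,"y": 0,"z": 0,"spin": 0,"hand": 1}
    - {"x": 0,"y": 0,"z": 0,"spin": 0,"hand": 1}
    - {"x": 0,"y": 0,"z": 0,"spin": 0,"hand": 1}

```text
t: 1.25
position: [0.4324, -0.2715, 0.2696]
orientation: [[0.983, 0.182, -0.001], [0.182, -0.983, -0.0], [-0.001, 0.0, -1.0]]
force: [-0.5, -0.9, 0.6]
width: 0.0857
```

```bash
python3 - <<'E'
from h import *
import pickle
s=manip.get_state();print(s["t"],s["position"],s["orientation"].round(3).tolist(),s["qvel"].round(2))
c=cam("wrist");save(c,"w2");pickle.dump(c,open("w2.pkl","wb"))
a=np.radians(10.5);g=np.array([.443,-.252]);X=np.array([np.cos(a),np.sin(a)])
print(proj(c,[[*g,.127],[*(g+.065*X),.139],[*(g-.045*X),.099]]))
E
```

```text
1.25 [ 0.43241409 -0.27153881  0.2696117 ] [[0.983, 0.182, -0.001], [0.182, -0.983, -0.0], [-0.001, 0.0, -1.0]] [-0.02  0.   -0.    0.    0.    0.  ]
[[301.9801994  170.13460527]
 [300.41102171 103.73070874]
 [303.82563479 204.64969413]]
```

View pics/w2.png

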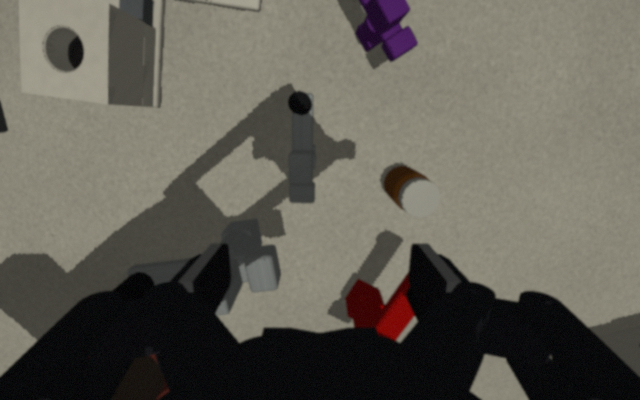

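```bash
python3 - <<'E'
from h import *
import pickle
c=pickle.load(open("w2.pkl","rb"))
im=c["pixels"].mean(2)
print(im[92:212:2,298:306].mean(1).round().astype(int).tolist())
for r in(160,165,170,175):print(im[r,280:324].round().astype(int).tolist())
print(atz(c,300,103,.139),atz(c,301.7,166,.127),"big",[atz(c,u,v,.13).round(3).tolist() for u,v in((262,270),(262,290),(245,240))],"red",atz(c,362,300,.15))
print("well",atz(c,65.5,49,.105))
E
```

```text
[59, 25, 22, 22, 21, 18, 13, 10, 10, 5, 7, 34, 61, 63, 63, 63, 63, 63, 63, 63, 63, 62, 62, 62, 62, 62, 62, 61, 60, 55, 53, 58, 62, 62, 61, 61, 61, 60, 60, 60, 60, 60, 60, 59, 59, 58, 54, 57, 60, 59, 60, 60, 59, 59, 59, 83, 127, 135, 134, 133]
[68, 68, 69, 68, 71, 71, 69, 66, 62, 61, 60, 62, 60, 62, 61, 63, 63, 62, 63, 61, 60, 61, 62, 61, 63, 60, 61, 60, 59, 60, 57, 54, 56, 58, 61, 62, 65, 70, 70, 70, 70, 70, 69, 67]
[70, 73, 70, 70, 69, 69, 69, 68, 63, 62, 61, 61, 62, 61, 62, 61, 61, 61, 61, 60, 58, 62, 60, 59, 60, 61, 61, 61, 60, 59, 57, 54, 56, 58, 60, 65, 68, 69, 71, 69, 70, 70, 71, 70]
[102, 85, 75, 72, 73, 72, 74, 71, 68, 59, 60, 61, 60, 60, 59, 60, 59, 60, 61, 61, 58, 61, 58, 58, 59, 60, 59, 60, 60, 59, 59, 56, 58, 66, 69, 68, 67, 70, 70, 70, 74, 78, 83, 94]
[133, 135, 135, 132, 125, 106, 84, 72, 64, 59, 58, 58, 59, 59, 61, 60, 58, 59, 58, 59, 58, 60, 61, 61, 60, 61, 61, 60, 61, 60, 58, 55, 60, 66, 69, 71, 77, 85, 97, 115, 129, 133, 135, 135]
[ 0.50749218 -0.23966377  0.139     ] [ 0.44716742 -0.25099266  0.127     ] big [[0.324, -0.227, 0.13], [0.299, -0.23, 0.13], [0.357, -0.204, 0.13]] red [ 0.31954279 -0.34003785  0.15      ]
well [0.52118089 0.01414592 0.105     ]
```

```bash
python3 - <<'E'
from h import *
import pickle
c=pickle.load(open("w2.pkl","rb"))
im=c["pixels"].mean(2)
for r in(98,102,106):print(im[r,280:324].round().astype(int).tolist())
a=np.radians(10.5);X=np.array([np.cos(a),np.sin(a)])
b=atz(c,299.8,184,.127);f=atz(c,299.8,151,.087);f2=atz(c,299.8,151,.127)
print("from back",b[:2]+.016*X,"front foot",f[:2]-.016*X,"front top",f2[:2]-.016*X)
E
```

```text
[66, 66, 66, 66, 68, 68, 67, 61, 51, 31, 15, 5, 10, 9, 12, 14, 13, 16, 21, 21, 25, 22, 24, 21, 20, 21, 22, 25, 34, 60, 91, 107, 110, 114, 128, 131, 132, 131, 132, 132, 133, 134, 135, 134]
[65, 68, 66, 67, 68, 68, 66, 56, 32, 11, 7, 7, 10, 5, 9, 12, 5, 8, 7, 9, 15, 22, 23, 21, 21, 24, 23, 22, 22, 22, 38, 68, 97, 117, 131, 137, 135, 133, 132, 134, 135, 135, 134, 135]
[68, 68, 68, 68, 70, 70, 69, 63, 51, 26, 6, 9, 3, 2, 7, 10, 14, 4, 10, 7, 7, 9, 8, 11, 15, 18, 21, 17, 18, 15, 29, 61, 91, 111, 126, 133, 133, 133, 133, 135, 134, 133, 131, 133]
from back [ 0.44395143 -0.24931783] front foot [ 0.44164251 -0.24769273] front top [ 0.44616003 -0.24942745]
```

View 5 shows the small grey crank centred under the gripper: knob (300,103), block top centred at about (299.8,170), tail (302,194). This agrees with the top view. I'm descending.

Call:
arm_command:
  deltas:
    - {"x": 0.015,"y": -0.019,"z": 0,"spin": 0,"hand": 1}
    - {"x": 0.015,"y": -0.019,"z": 0.04,"spin": 0,"hand": 1}
    - {"x": 0.015,"y": -0.019,"z": 0.08,"spin": 0,"hand": 1}
    - {"x": 0.015,"y": -0.019,"z": 0.12,"spin": 0,"hand": 1}
    - {"x": 0.015,"y": -0.019,"z": 0.15,"spin": 0,"hand": 1}
    - {"x": 0.015,"y": -0.019,"z": 0.17,"spin": 0,"hand": 1}
    - {"x": 0.015,"y": -0.019,"z": 0.177,"spin": 0,"hand": 1}
    - {"x": 0.015,"y": -0.019,"z": 0.177,"spin": 0,"hand": 1}

```text
t: 2.1
position: [0.443, -0.25, 0.0918]
orientation: [[0.984, 0.181, -0.002], [0.181, -0.984, 0.001], [-0.002, -0.002, -1.0]]
force: [-0.1, -0.3, -0.5]
width: 0.0851
```

Call:
arm_command:
  deltas:
    - {"x": 0,"y": 0,"z": 0,"spin": 0,"hand": 0.6}
    - {"x": 0,"y": 0,"z": 0,"spin": 0,"hand": 0}
    - {"x": 0,"y": 0,"z": 0,"spin": 0,"hand": 0}
    - {"x": 0,"y": 0,"z": 0,"spin": 0,"hand": 0}
    - {"x": 0,"y": 0,"z": 0,"spin": 0,"hand": 0}
    - {"x": 0,"y": 0,"z": 0,"spin": 0,"hand": 0}
    - {"x": 0,"y": 0,"z": 0,"spin": 0,"hand": 0}
    - {"x": 0,"y": 0,"z": 0,"spin": 0,"hand": 0}

```text
t: 2.9
position: [0.4448, -0.2497, 0.0939]
orientation: [[0.983, 0.183, 0.001], [0.183, -0.983, -0.001], [0.001, 0.001, -1.0]]
force: [-0.5, 1.0, 5.3]
width: 0.0224
```

Call:
arm_command:
  deltas:
    - {"x": 0,"y": 0,"z": -0.01,"spin": 0,"hand": 0}
    - {"x": 0,"y": 0,"z": -0.04,"spin": 0,"hand": 0}
    - {"x": 0,"y": 0,"z": -0.08,"spin": 0,"hand": 0}
    - {"x": 0,"y": 0,"z": -0.12,"spin": 0,"hand": 0}
    - {"x": 0,"y": 0,"z": -0.14,"spin": 0,"hand": 0}
    - {"x": 0,"y": 0,"z": -0.15,"spin": 0,"hand": 0}
    - {"x": 0,"y": 0,"z": -0.15,"spin": 0,"hand": 0}
    - {"x": 0,"y": 0,"z": -0.15,"spin": 0,"hand": 0}

```text
t: 3.7
position: [0.4434, -0.2488, 0.2411]
orientation: [[0.983, 0.183, -0.002], [0.183, -0.983, 0.002], [-0.002, -0.002, -1.0]]
force: [-0.1, -0.4, -3.7]
width: 0.0225
```

```bash
python3 - <<'E'
from h import *
s=manip.get_state();print(s["t"],s["position"],s["width"],s["force"],s["torque"])
P=np.array([.521,.0155])-s["position"][:2];R=s["orientation"];print(R[:2,:2].T@P,s["qpos"])
E
```

```text
3.7 [ 0.44338949 -0.24875406  0.24109324] 0.02248942388450212 [-0.1163646  -0.44469399 -3.74480305] [-0.0002471  -0.03468204  0.04528831]
[ 0.12463879 -0.24559864] [-6.66499891e-01 -7.88206200e-02  1.78441513e+00  6.41017766e-06
  1.43879189e+00  7.20339363e-01]
```

Call:
arm_command:
  deltas:
    - {"x": 0.01,"y": -0.02,"z": 0,"spin": 0,"hand": 0}
    - {"x": 0.03,"y": -0.06,"z": 0,"spin": 0,"hand": 0}
    - {"x": 0.05,"y": -0.1,"z": 0,"spin": 0,"hand": 0}
    - {"x": 0.07,"y": -0.14,"z": 0,"spin": 0,"hand": 0}
    - {"x": 0.09,"y": -0.18,"z": 0,"spin": 0,"hand": 0}
    - {"x": 0.11,"y": -0.215,"z": 0,"spin": 0,"hand": 0}
    - {"x": 0.12,"y": -0.237,"z": 0,"spin": 0,"hand": 0}
    - {"x": 0.1246,"y": -0.2456,"z": 0,"spin": 0,"hand": 0}

```text
t: 4.5
position: [0.5207, 0.0175, 0.2403]
orientation: [[0.983, 0.186, -0.004], [0.186, -0.983, 0.001], [-0.004, -0.002, -1.0]]
force: [0.2, -0.2, -3.1]
width: 0.0221
```

Call:
arm_command:
  deltas:
    - {"x": 0,"y": 0,"z": 0,"spin": 0,"hand": 0}
    - {"x": 0,"y": 0,"z": 0,"spin": 0,"hand": 0}
    - {"x": 0,"y": 0,"z": 0,"spin": 0,"hand": 0}

```text
t: 4.8
position: [0.5214, 0.0136, 0.2423]
orientation: [[0.983, 0.181, -0.001], [0.181, -0.983, -0.0], [-0.001, 0.0, -1.0]]
force: [-0.0, -0.4, -2.9]
width: 0.0221
```

```bash
python3 - <<'E'
from h import *
import pickle
s=manip.get_state();print(s["t"],s["position"],s["orientation"].round(3).tolist())
ims=[]
for n in("top","scene","wrist"):
    c=cam(n);pickle.dump(c,open(n+"1.pkl","wb"))
    im=c["pixels"]; 
    if n=="wrist": u,v,h,w,k=320,150,120,160,2
    elif n=="top": u,v,h,w,k=294,190,50,60,4
    else: u,v,h,w,k=339,180,50,60,4
    print(n,u-w//2*1,v-h)
    ims.append(cv2.resize(im[max(0,v-h):v+h,u-w:u+w],None,fx=k/2 if n=="wrist" else k,fy=k/2 if n=="wrist" else k,interpolation=2))
    print(ims[-1].shape)
o=np.zeros((600,800,3),np.uint8)+50
o[:200*2,:480][:ims[0].shape[0],:ims[0].shape[1]]=ims[0][:400,:480]
w=cv2.resize(ims[2],(320,240));o[0:240,480:800]=w
sc=cv2.resize(ims[1],(320,267));o[300:567,480:800]=sc
cv2.imwrite("pics/p6.png",o[:,:,::-1])
E
```

```text
4.8 [0.52135253 0.0135918  0.24231351] [[0.983, 0.181, -0.001], [0.181, -0.983, -0.0], [-0.001, 0.0, -1.0]]
top 264 140
(400, 480, 3)
scene 309 130
(400, 480, 3)
wrist 240 30
(240, 320, 3)
```

View pics/p6.png

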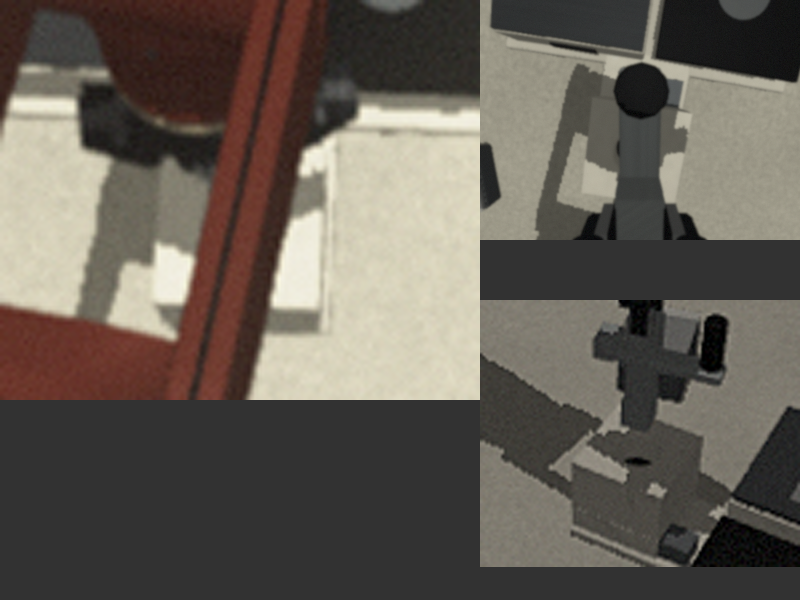

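View 6: the crank is held upright over the column. In the wrist view the knob is at about (321,120); in the scene view the socket foot is at about (339,178) and the well at about (339,190). Next I compare both against the model.

```bash
python3 - <<'E'
from h import *
import pickle
w=pickle.load(open("wrist1.pkl","rb"));s=pickle.load(open("scene1.pkl","rb"));s0=pickle.load(open("scene0.pkl","rb"));t0=pickle.load(open("top0.pkl","rb"))
im=w["pixels"].mean(2);m=((im<22).astype(np.uint8)); m[180:]=0;m[:80]=0;m[:,:280]=0;m[:,360:]=0
cs=max(cv2.findContours(m,0,1)[0],key=cv2.contourArea);print("knob",cv2.minEnclosingCircle(cs),cv2.boundingRect(cs))
x,y=.52135,.01359;a=np.radians(10.43);X=np.array([np.cos(a),np.sin(a)]);Y=np.array([-X[1],X[0]]);zf=.2423-.0939
print("pred knob",proj(w,[[*(np.array([x,y])+.065*X),zf+.139]]), atz(w,*cv2.minEnclosingCircle(cs)[0],zf+.139))
print("pred foot",proj(s,[[*(np.array([x,y])+.0143*(i*X+j*Y)),zf] for i,j in((1,1),(1,-1),(-1,-1),(-1,1))]))
th=np.linspace(0,2*np.pi,9)[:-1]
def mouth(c,p): return proj(c,np.c_[p[0]+.022*np.cos(th),p[1]+.022*np.sin(th),th*0+.105])
# fit mouth ellipses
for c,(u,v),n in((t0,(294,196),"top"),(s0,(339,186),"scene")):
    g=c["pixels"].mean(2);sub=cv2.resize(g[v-12:v+13,u-14:u+15],None,fx=4,fy=4,interpolation=2)
    k=(sub<95).astype(np.uint8);cc=cv2.findContours(k,0,1)[0]
    for q in cc:
        if cv2.contourArea(q)>300:
            bx=cv2.boundingRect(q);print(n,"box px",u-14+(bx[0]-1.5)/4,v-12+(bx[1]-1.5)/4,bx[2]/4,bx[3]/4)
    for p in((.5205,.0155),):
        e=mouth(c,p);print(n,"pred box",e.min(0),np.ptp(e,axis=0))
E
```

```text
knob ((320.3082275390625, 121.30821990966797), 26.502578735351562) (295, 99, 52, 49)
pred knob [[318.7621041 119.7005858]] [0.58479466 0.02466612 0.2874    ]
pred foot [[344.51781318 172.41843372]
 [341.26430168 179.30288751]
 [330.83217529 176.65383016]
 [334.25361651 169.85927574]]
top box px 285.375 188.625 17.0 15.5
top pred box [285.05557861 186.86148029] [18.14227372 17.73141071]
scene box px 329.875 180.125 16.25 12.0
scene pred box [329.15495195 180.5028615 ] [15.5363786  10.91830286]
```

Call:
arm_command:
  deltas:
    - {"x": 0,"y": -0.0025,"z": 0.01,"spin": 0,"hand": 0}
    - {"x": 0,"y": -0.0025,"z": 0.025,"spin": 0,"hand": 0}
    - {"x": 0,"y": -0.0025,"z": 0.035,"spin": 0,"hand": 0}
    - {"x": 0,"y": -0.0025,"z": 0.04,"spin": 0,"hand": 0}
    - {"x": 0,"y": -0.0025,"z": 0.043,"spin": 0,"hand": 0}
    - {"x": 0,"y": -0.0025,"z": 0.045,"spin": 0,"hand": 0}
    - {"x": 0,"y": -0.0025,"z": 0.047,"spin": 0,"hand": 0}
    - {"x": 0,"y": -0.0025,"z": 0.047,"spin": 0,"hand": 0}

```text
t: 5.75
position: [0.5214, 0.0173, 0.1959]
orientation: [[0.983, 0.183, 0.0], [0.183, -0.983, -0.0], [0.0, 0.0, -1.0]]
force: [0.3, -0.1, -3.3]
width: 0.0224
```

```bash
python3 - <<'E'
from h import *
s=manip.get_state();print(s["t"],s["position"],s["force"],s["torque"])
E
```

```text
5.75 [0.52140903 0.01732204 0.19593256] [ 0.3146149  -0.07066639 -3.31373849] [-0.03557239  0.02688462  0.01655731]
```

No contact yet, so it is entering. I'll continue down to just above the seal.

Call:
arm_command:
  deltas:
    - {"x": 0,"y": 0,"z": 0.004,"spin": 0,"hand": 0}
    - {"x": 0,"y": 0,"z": 0.008,"spin": 0,"hand": 0}
    - {"x": 0,"y": 0,"z": 0.012,"spin": 0,"hand": 0}
    - {"x": 0,"y": 0,"z": 0.016,"spin": 0,"hand": 0}
    - {"x": 0,"y": 0,"z": 0.02,"spin": 0,"hand": 0}
    - {"x": 0,"y": 0,"z": 0.024,"spin": 0,"hand": 0}
    - {"x": 0,"y": 0,"z": 0.026,"spin": 0,"hand": 0}
    - {"x": 0,"y": 0,"z": 0.026,"spin": 0,"hand": 0}

```text
t: 6.55
position: [0.5211, 0.0173, 0.1694]
orientation: [[0.983, 0.183, -0.001], [0.183, -0.983, 0.0], [-0.001, -0.0, -1.0]]
force: [-0.4, -1.0, -2.7]
width: 0.0222
```

Call:
arm_command:
  deltas:
    - {"x": 0,"y": 0,"z": 0.002,"spin": 0,"hand": 0}
    - {"x": 0,"y": 0,"z": 0.004,"spin": 0,"hand": 0}
    - {"x": 0,"y": 0,"z": 0.006,"spin": 0,"hand": 0}
    - {"x": 0,"y": 0,"z": 0.007,"spin": 0,"hand": 0}
    - {"x": 0,"y": 0,"z": 0.008,"spin": 0,"hand": 0}
    - {"x": 0,"y": 0,"z": 0.008,"spin": 0,"hand": 0}

```text
t: 7.15
position: [0.5216, 0.0173, 0.1622]
orientation: [[0.983, 0.183, 0.001], [0.183, -0.983, -0.0], [0.001, 0.0, -1.0]]
force: [-0.3, -0.0, 3.7]
width: 0.0224
```

The seal is yielding at about 7 N. I'll press on carefully to the drive head.

Call:
arm_command:
  deltas:
    - {"x": 0,"y": 0,"z": 0.001,"spin": 0,"hand": 0}
    - {"x": 0,"y": 0,"z": 0.002,"spin": 0,"hand": 0}
    - {"x": 0,"y": 0,"z": 0.003,"spin": 0,"hand": 0}
    - {"x": 0,"y": 0,"z": 0.003,"spin": 0,"hand": 0}

```text
t: 7.55
position: [0.5214, 0.0173, 0.1587]
orientation: [[0.983, 0.183, 0.0], [0.183, -0.983, -0.0], [0.0, 0.0, -1.0]]
force: [0.5, 0.3, 2.7]
width: 0.0223
```

Call:
arm_command:
  deltas:
    - {"x": 0,"y": 0,"z": 0.001,"spin": 0,"hand": 0}
    - {"x": 0,"y": 0,"z": 0.002,"spin": 0,"hand": 0}
    - {"x": 0,"y": 0,"z": 0.002,"spin": 0,"hand": 0}

```text
t: 7.85
position: [0.5216, 0.0173, 0.1573]
orientation: [[0.983, 0.183, 0.001], [0.183, -0.983, -0.0], [0.001, 0.0, -1.0]]
force: [-0.7, -0.2, 5.4]
width: 0.0221
```

Call:
arm_command:
  deltas:
    - {"x": 0,"y": 0,"z": 0.0005,"spin": 0,"hand": 0}
    - {"x": 0,"y": 0,"z": 0.001,"spin": 0,"hand": 0}
    - {"x": 0,"y": 0,"z": 0.001,"spin": 0,"hand": 0}

```text
t: 8.15
position: [0.5217, 0.0173, 0.1564]
orientation: [[0.983, 0.183, 0.001], [0.183, -0.983, 0.0], [0.001, 0.0, -1.0]]
force: [0.3, 0.3, 6.5]
width: 0.0223
```

Call:
arm_command:
  deltas:
    - {"x": 0,"y": 0,"z": 0.0005,"spin": 0,"hand": 0}
    - {"x": 0,"y": 0,"z": 0.001,"spin": 0,"hand": 0}
    - {"x": 0,"y": 0,"z": 0.001,"spin": 0,"hand": 0}

```text
t: 8.45
position: [0.5218, 0.0174, 0.1555]
orientation: [[0.983, 0.183, 0.001], [0.183, -0.983, 0.0], [0.001, 0.0, -1.0]]
force: [-1.1, 0.5, 7.1]
width: 0.0223
```

Call:
arm_command:
  deltas:
    - {"x": 0,"y": 0,"z": 0.001,"spin": 0,"hand": 0}
    - {"x": 0,"y": 0,"z": 0.0015,"spin": 0,"hand": 0}
    - {"x": 0,"y": 0,"z": 0.0015,"spin": 0,"hand": 0}

```text
t: 8.75
position: [0.5219, 0.0174, 0.1543]
orientation: [[0.983, 0.183, 0.002], [0.183, -0.983, 0.0], [0.002, 0.0, -1.0]]
force: [-0.7, 2.2, 7.8]
width: 0.0219
```

Call:
arm_command:
  deltas:
    - {"x": 0,"y": 0,"z": 0.001,"spin": 0,"hand": 0}
    - {"x": 0,"y": 0,"z": 0.0015,"spin": 0,"hand": 0}
    - {"x": 0,"y": 0,"z": 0.0015,"spin": 0,"hand": 0}

```text
t: 9.05
position: [0.5221, 0.0175, 0.1531]
orientation: [[0.983, 0.183, 0.002], [0.183, -0.983, 0.0], [0.002, 0.0, -1.0]]
force: [-0.1, 0.9, 9.6]
width: 0.0221
```

```bash
python3 - <<'E'
from h import *
import pickle
w1=pickle.load(open("wrist1.pkl","rb"));c=cam("wrist");pickle.dump(c,open("wrist2.pkl","wb"))
for w in(w1,c):
    im=w["pixels"].mean(2);m=((im<22).astype(np.uint8)); m[180:]=0;m[:80]=0;m[:,:280]=0;m[:,360:]=0
    cs=max(cv2.findContours(m,0,1)[0],key=cv2.contourArea);print(cv2.minEnclosingCircle(cs),cv2.boundingRect(cs))
o=np.hstack([w["pixels"][80:330,200:440] for w in(w1,c)]);cv2.imwrite("pics/p7.png",cv2.resize(o,(800,417))[:,:,::-1])
s=manip.get_state();print(s["position"],s["force"],s["torque"])
E
```

```text
((320.3082275390625, 121.30821990966797), 26.502578735351562) (295, 99, 52, 49)
((314.5, 132.0), 22.051176071166992) (296, 120, 38, 28)
[0.52211966 0.0174674  0.15307095] [-0.31357888  2.04402041  9.03846884] [ 0.35147064  0.18387264 -0.10318015]
```

View pics/p7.png

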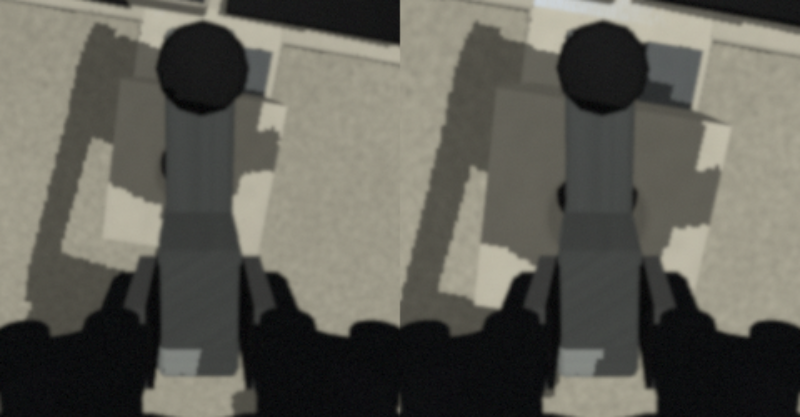

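The crank has not slipped in the grip (knob at (203,68) in both panels), and no hard stop has been felt. The foot, at about 0.059, is already below the drive top at 0.064. The socket may have caught the head by luck, so I'll press on in small steps.

Call:
arm_command:
  deltas:
    - {"x": 0,"y": 0,"z": 0.001,"spin": 0,"hand": 0}
    - {"x": 0,"y": 0,"z": 0.002,"spin": 0,"hand": 0}
    - {"x": 0,"y": 0,"z": 0.002,"spin": 0,"hand": 0}

```text
t: 9.4
position: [0.5222, 0.0175, 0.1513]
orientation: [[0.983, 0.183, 0.002], [0.183, -0.983, 0.0], [0.002, 0.0, -1.0]]
force: [-0.5, 1.4, 11.1]
width: 0.0223
```

```bash
python3 - <<'E'
from h import *
s=manip.get_state();print(s["t"],s["position"],s["force"],s["torque"])
E
```

```text
9.4 [0.52224586 0.01750152 0.15133063] [-0.51529811  1.40739797 11.08056924] [ 0.34675338  0.22197636 -0.06288705]
```

```bash
python3 - <<'E'
from h import *
import pickle
w1=pickle.load(open("wrist1.pkl","rb"));c=cam("wrist");pickle.dump(c,open("wrist3.pkl","wb"))
w2=pickle.load(open("wrist2.pkl","rb"))
for w in(w1,w2,c):
    im=w["pixels"].astype(np.float32).mean(2)
    # knob top edge (col 320), left/right edges at row 120, by half level ~35
    def cross(v): 
        i=np.argmax(np.abs(np.diff(cv2.GaussianBlur(v.reshape(1,-1),(5,1),1)[0])));return i
    top=[cross(im[85:112,u])+85 for u in(314,320,326)]
    L=[cross(im[r,280:305])+280 for r in(118,122,126)];R=[cross(im[r,335:362])+335 for r in(118,122,126)]
    # block sides at rows 250..290 and end row
    b=[cross(im[290:318,u])+290 for u in(300,310,330)]
    l2=[cross(im[r,285:305])+285 for r in(150,165,180)];r2=[cross(im[r,332:350])+332 for r in(150,165,180)]
    print(top,L,R,b,l2,r2, cross(im[190:215,320])+190)
def proj_cam(c,T):pass
# sensitivity: knob edge/arm positions for crank raised by dz
s=manip.get_state();p=s["position"];X=s["orientation"][:2,0]
for dz in(0,.003,.006,.009):
    print(dz,proj(c,[[*(p[:2]+.076*X),p[2]-.0939+.139+dz],[*(p[:2]-.045*X),p[2]-.0939+.099+dz],[*(p[:2]+.016*X),p[2]-.0939+.127+dz]]).round(1).tolist())
E
```

```text
[np.int64(93), np.int64(92), np.int64(93)] [np.int64(293), np.int64(293), np.int64(294)] [np.int64(348), np.int64(348), np.int64(347)] [np.int64(305), np.int64(305), np.int64(305)] [np.int64(298), np.int64(298), np.int64(296)] [np.int64(340), np.int64(340), np.int64(339)] 206
[np.int64(93), np.int64(92), np.int64(92)] [np.int64(293), np.int64(293), np.int64(294)] [np.int64(348), np.int64(348), np.int64(348)] [np.int64(305), np.int64(305), np.int64(305)] [np.int64(298), np.int64(298), np.int64(298)] [np.int64(340), np.int64(340), np.int64(339)] 206
[np.int64(93), np.int64(92), np.int64(92)] [np.int64(293), np.int64(293), np.int64(294)] [np.int64(348), np.int64(348), np.int64(348)] [np.int64(305), np.int64(305), np.int64(305)] [np.int64(298), np.int64(298), np.int64(298)] [np.int64(340), np.int64(340), np.int64(339)] 206
0 [[318.6, 88.5], [318.6, 307.0], [318.6, 228.7]]
0.003 [[318.6, 87.7], [318.6, 310.0], [318.6, 231.1]]
0.006 [[318.6, 86.8], [318.6, 313.1], [318.6, 233.5]]
0.009 [[318.6, 85.9], [318.6, 316.3], [318.6, 236.1]]
```

There is no slip (tail edge constant at row 305), so the socket really is going down over the head. I'll continue.

Call:
arm_command:
  deltas:
    - {"x": 0,"y": 0,"z": 0.001,"spin": 0,"hand": 0}
    - {"x": 0,"y": 0,"z": 0.002,"spin": 0,"hand": 0}
    - {"x": 0,"y": 0,"z": 0.003,"spin": 0,"hand": 0}
    - {"x": 0,"y": 0,"z": 0.003,"spin": 0,"hand": 0}

```text
t: 9.85
position: [0.5226, 0.0175, 0.149]
orientation: [[0.983, 0.183, 0.003], [0.183, -0.983, 0.0], [0.003, 0.0, -1.0]]
force: [-1.5, 1.4, 13.8]
width: 0.0221
```

Call:
arm_command:
  deltas:
    - {"x": 0,"y": 0,"z": 0.001,"spin": 0,"hand": 0}
    - {"x": 0,"y": 0,"z": 0.002,"spin": 0,"hand": 0}
    - {"x": 0,"y": 0,"z": 0.002,"spin": 0,"hand": 0}

```text
t: 10.15
position: [0.5228, 0.0176, 0.1473]
orientation: [[0.983, 0.183, 0.004], [0.183, -0.983, 0.0], [0.004, 0.0, -1.0]]
force: [-1.4, 2.2, 14.8]
width: 0.0222
```

```bash
python3 - <<'E'
from h import *
s=manip.get_state();print(s["t"],s["position"],s["force"],s["torque"])
E
```

```text
10.15 [0.52275827 0.01756023 0.14731116] [-1.35548309  2.19998505 14.77970286] [ 0.45822956  0.52272191 -0.27003746]
```

Force is creeping up, with a growing twist torque of -0.27 N m about z. The socket is slightly off-angle, so I'll ease it by spinning clockwise.

Call:
arm_command:
  deltas:
    - {"x": 0,"y": 0,"z": 0,"spin": 1,"hand": 0}
    - {"x": 0,"y": 0,"z": 0,"spin": 2,"hand": 0}
    - {"x": 0,"y": 0,"z": 0,"spin": 2,"hand": 0}

```text
t: 10.45
position: [0.5216, 0.0175, 0.1451]
orientation: [[0.989, 0.148, 0.001], [0.148, -0.989, 0.0], [0.001, -0.0, -1.0]]
force: [1.5, 1.8, 4.6]
width: 0.0222
```

```bash
python3 - <<'E'
from h import *
s=manip.get_state();print(s["t"],s["position"],s["force"],s["torque"],s["orientation"].round(4).tolist())
E
```

```text
10.45 [0.52158555 0.01750561 0.14509862] [1.50644141 1.80369382 4.58223731] [ 0.319685   -0.22213576  0.00095042] [[0.9889, 0.1484, 0.0008], [0.1484, -0.9889, 0.0003], [0.0009, -0.0002, -1.0]]
```

That freed it: force fell to 4.6 N and it dropped 2 mm. I'll continue to the bottom.

Call:
arm_command:
  deltas:
    - {"x": 0,"y": 0,"z": 0.001,"spin": 0,"hand": 0}
    - {"x": 0,"y": 0,"z": 0.002,"spin": 0,"hand": 0}
    - {"x": 0,"y": 0,"z": 0.003,"spin": 0,"hand": 0}
    - {"x": 0,"y": 0,"z": 0.003,"spin": 0,"hand": 0}

```text
t: 10.85
position: [0.5213, 0.0174, 0.1416]
orientation: [[0.989, 0.149, 0.0], [0.149, -0.989, 0.0], [0.0, -0.0, -1.0]]
force: [1.5, 2.4, 3.3]
width: 0.0222
```

Call:
arm_command:
  deltas:
    - {"x": 0,"y": 0,"z": 0.001,"spin": 0,"hand": 0}
    - {"x": 0,"y": 0,"z": 0.002,"spin": 0,"hand": 0}
    - {"x": 0,"y": 0,"z": 0.002,"spin": 0,"hand": 0}

```text
t: 11.15
position: [0.5214, 0.0174, 0.1398]
orientation: [[0.989, 0.148, 0.0], [0.148, -0.989, 0.0], [0.0, -0.0, -1.0]]
force: [0.6, 1.0, 3.4]
width: 0.0225
```

```bash
python3 - <<'E'
from h import *
s=manip.get_state();print(s["t"],s["position"],s["force"],s["torque"])
E
```

```text
11.15 [0.52135469 0.0173665  0.13981953] [0.6370451  0.97670344 3.38416953] [ 0.46820897 -0.31370877  0.01932662]
```

Call:
arm_command:
  deltas:
    - {"x": 0,"y": 0,"z": 0.001,"spin": 0,"hand": 0}
    - {"x": 0,"y": 0,"z": 0.001,"spin": 0,"hand": 0}

```text
t: 11.35
position: [0.5218, 0.0174, 0.1397]
orientation: [[0.989, 0.149, 0.001], [0.149, -0.989, 0.0], [0.001, 0.0, -1.0]]
force: [1.3, 2.0, 8.7]
width: 0.0224
```

Call:
arm_command:
  deltas:
    - {"x": 0,"y": 0,"z": 0.001,"spin": 0,"hand": 0}
    - {"x": 0,"y": 0,"z": 0.001,"spin": 0,"hand": 0}

```text
t: 11.55
position: [0.5223, 0.0174, 0.1396]
orientation: [[0.989, 0.149, 0.002], [0.149, -0.989, 0.0], [0.002, 0.0, -1.0]]
force: [-0.5, 1.2, 13.2]
width: 0.0224
```

Call:
arm_command:
  deltas:
    - {"x": 0,"y": 0,"z": 0.001,"spin": 0,"hand": 0}
    - {"x": 0,"y": 0,"z": 0.001,"spin": 0,"hand": 0}

```text
t: 11.75
position: [0.5227, 0.0174, 0.1396]
orientation: [[0.989, 0.149, 0.003], [0.149, -0.989, 0.0], [0.003, 0.0, -1.0]]
force: [-1.8, 3.0, 17.9]
width: 0.0225
```

The hard stop is at TCP 0.1396, so the foot is at 0.0457 against 0.046 expected: fully home. I'll relax the pressure and measure the platform height from the initial pictures.

Call:
arm_command:
  deltas:
    - {"x": 0,"y": 0,"z": -0.001,"spin": 0,"hand": 0}
    - {"x": 0,"y": 0,"z": -0.003,"spin": 0,"hand": 0}
    - {"x": 0,"y": 0,"z": -0.003,"spin": 0,"hand": 0}

```text
t: 12.05
position: [0.5213, 0.0174, 0.1398]
orientation: [[0.989, 0.148, 0.0], [0.148, -0.989, 0.0], [0.0, -0.0, -1.0]]
force: [0.7, 2.0, 4.8]
width: 0.0222
```

```bash
cat > seg.py <<'E'
from h import *
import pickle,sys
def quad(c,seed,thr):
    g=cv2.GaussianBlur(c["pixels"].max(2),(3,3),0);m=(g<thr).astype(np.uint8)
    n,l=cv2.connectedComponents(m,connectivity=4);k=(l==l[seed[1],seed[0]]).astype(np.uint8)
    q=max(cv2.findContours(k,0,1)[0],key=cv2.contourArea);h=cv2.convexHull(q)
    for e in range(2,30):
        a=cv2.approxPolyDP(h,e,True)
        if len(a)<=4:break
    # refine by line fits
    a=a[:,0].astype(float);P=q[:,0].astype(float);L=[]
    for i in range(len(a)):
        p,r=a[i],a[(i+1)%len(a)];d=(r-p)/np.linalg.norm(r-p);w=P-p
        t=w@d;dist=abs(w@np.array([-d[1],d[0]]))
        s=P[(dist<2.5)&(t>5)&(t<np.linalg.norm(r-p)-5)]
        L.append(cv2.fitLine(s.astype(np.float32),cv2.DIST_HUBER,0,.01,.01).ravel())
    out=[]
    for i in range(len(L)):
        A,B=L[i-1],L[i];M=np.array([[A[0],-B[0]],[A[1],-B[1]]]);tt=np.linalg.solve(M,[B[2]-A[2],B[3]-A[3]]);out.append([A[2]+tt[0]*A[0],A[3]+tt[0]*A[1]])
    return np.array(out),cv2.contourArea(q)
E
python3 - <<'E'
from seg import *
s=manip.get_state();print(s["position"],s["force"],s["qpos"])
for n,seed,ss in(("top0",(315,115),(285,150)),("scene0",(360,255),(400,205))):
    c=pickle.load(open(n+".pkl","rb"))
    print(n,c["pixels"][seed[1],seed[0]],c["pixels"][ss[1],ss[0]])
    for sd,th in((seed,42),(ss,90)):
        try:
            q,A=quad(c,sd,th);print(len(q),A,q.round(1).tolist())
            for z in(.085,.06):print(z,[atz(c,*p,z)[:2].round(4).tolist() for p in q], [round(float(np.linalg.norm(atz(c,*q[i],z)-atz(c,*q[i-1],z))),4) for i in range(len(q))])
        except Exception as e:print(e)
E
```

```text
[0.52132255 0.01737019 0.13982351] [0.68746238 1.96358153 4.84863481] [-1.18017746e-01  3.58559101e-02  1.86645931e+00  9.52569668e-05
  1.23906952e+00  1.30371085e+00]
top0 [29 30 24] [57 57 55]
4 3131.0 [[304.3999938964844, 104.5999984741211], [360.0, 106.5], [360.0, 161.3000030517578], [301.29998779296875, 159.8000030517578]]
0.085 [[0.7658, 0.0096], [0.7699, -0.1334], [0.6236, -0.1406], [0.6179, 0.0062]] [0.1479, 0.143, 0.1465, 0.1469]
0.06 [[0.7769, 0.0113], [0.7812, -0.1351], [0.6313, -0.1424], [0.6255, 0.0079]] [0.1514, 0.1464, 0.15, 0.1504]
4 1575.0 [[237.89999389648438, 99.19999694824219], [295.3999938964844, 101.9000015258789], [291.79998779296875, 157.60000610351562], [232.39999389648438, 154.6999969482422]]
0.085 [[0.7692, 0.1818], [0.7718, 0.0331], [0.6221, 0.0305], [0.6196, 0.1801]] [0.1496, 0.1488, 0.1497, 0.1495]
0.06 [[0.7804, 0.1876], [0.783, 0.0354], [0.6298, 0.0328], [0.6273, 0.1858]] [0.1531, 0.1523, 0.1533, 0.1531]
scene0 [14 25 19] [84 83 81]
4 3201.0 [[370.1000061035156, 210.89999389648438], [425.29998779296875, 232.89999389648438], [403.6000061035156, 280.29998779296875], [343.1000061035156, 253.3000030517578]]
0.085 [[0.6311, -0.0037], [0.7824, -0.0002], [0.7875, -0.1585], [0.6342, -0.162]] [0.1584, 0.1514, 0.1584, 0.1533]
0.06 [[0.6237, 0.0186], [0.7801, 0.0223], [0.7853, -0.1413], [0.627, -0.145]] [0.1636, 0.1564, 0.1637, 0.1584]
4 6841.0 [[310.5, 193.5], [447.8999938964844, 186.6999969482422], [401.6000061035156, 289.5], [356.8999938964844, 268.79998779296875]]
0.085 [[0.4639, -0.0294], [0.7805, 0.1939], [0.7927, -0.1831], [0.6823, -0.1847]] [0.268, 0.3875, 0.3773, 0.1104]
0.06 [[0.451, -0.008], [0.7781, 0.2228], [0.7907, -0.1667], [0.6766, -0.1684]] [0.2769, 0.4003, 0.3897, 0.1141]
```

The dark-region corners are too coarse for an exact height, so I'll wind part of the lift first and measure closely afterwards. There are 78° left on joint 6 before regripping.

Call:
arm_command:
  deltas:
    - {"x": 0,"y": 0,"z": 0,"spin": 4,"hand": 0}
    - {"x": 0,"y": 0,"z": 0,"spin": 10,"hand": 0}
    - {"x": 0,"y": 0,"z": 0,"spin": 16,"hand": 0}
    - {"x": 0,"y": 0,"z": 0,"spin": 22,"hand": 0}
    - {"x": 0,"y": 0,"z": 0,"spin": 28,"hand": 0}
    - {"x": 0,"y": 0,"z": 0,"spin": 33,"hand": 0}
    - {"x": 0,"y": 0,"z": 0,"spin": 36,"hand": 0}
    - {"x": 0,"y": 0,"z": 0,"spin": 36,"hand": 0}

```text
t: 12.85
position: [0.5212, 0.0174, 0.1398]
orientation: [[0.887, -0.462, -0.0], [-0.462, -0.887, -0.0], [-0.0, 0.0, -1.0]]
force: [-0.1, 2.2, 5.7]
width: 0.0226
```

```bash
python3 - <<'E'
from h import *
s=manip.get_state();print(s["t"],s["position"],s["force"],s["torque"],s["orientation"].round(3).tolist(),s["qpos"][5])
E
```

```text
12.85 [0.52122708 0.0173558  0.13975705] [-0.08693665  2.18143839  5.65340029] [ 0.41594801 -0.13124011  0.15548901] [[0.887, -0.462, -0.0], [-0.462, -0.887, -0.0], [-0.0, 0.0, -1.0]] 1.9332498216840488
```

Turning freely with low side force. Continuing with another 36°, then release, raise and rewind half a turn.

Call:
arm_command:
  deltas:
    - {"x": 0,"y": 0,"z": 0,"spin": 6,"hand": 0}
    - {"x": 0,"y": 0,"z": 0,"spin": 12,"hand": 0}
    - {"x": 0,"y": 0,"z": 0,"spin": 18,"hand": 0}
    - {"x": 0,"y": 0,"z": 0,"spin": 24,"hand": 0}
    - {"x": 0,"y": 0,"z": 0,"spin": 30,"hand": 0}
    - {"x": 0,"y": 0,"z": 0,"spin": 36,"hand": 0}
    - {"x": 0,"y": 0,"z": 0,"spin": 36,"hand": 0}
    - {"x": 0,"y": 0,"z": 0,"spin": 36,"hand": 1}

```text
t: 13.65
position: [0.5203, 0.0171, 0.1388]
orientation: [[0.447, -0.895, -0.002], [-0.895, -0.447, -0.001], [-0.001, 0.002, -1.0]]
force: [0.1, 0.6, -0.3]
width: 0.0351
```

Call:
arm_command:
  deltas:
    - {"x": 0,"y": 0,"z": 0,"spin": 0,"hand": 1}
    - {"x": 0,"y": 0,"z": 0,"spin": 0,"hand": 1}
    - {"x": 0,"y": 0,"z": 0,"spin": 0,"hand": 1}
    - {"x": 0,"y": 0,"z": 0,"spin": 0,"hand": 1}
    - {"x": 0,"y": 0,"z": -0.02,"spin": 0,"hand": 1}
    - {"x": 0,"y": 0,"z": -0.05,"spin": 0,"hand": 1}
    - {"x": 0,"y": 0,"z": -0.08,"spin": 0,"hand": 1}
    - {"x": 0,"y": 0,"z": -0.08,"spin": 0,"hand": 1}

```text
t: 14.45
position: [0.5241, 0.017, 0.225]
orientation: [[0.447, -0.895, 0.008], [-0.895, -0.447, -0.001], [0.005, -0.007, -1.0]]
force: [1.4, -0.5, 1.2]
width: 0.0856
```

```bash
python3 - <<'E'
from h import *
s=manip.get_state();print(s["t"],s["position"],s["force"],s["width"],s["orientation"].round(3).tolist(),s["qpos"][5])
E
```

```text
14.45 [0.5241149  0.01696587 0.22495319] [ 1.38066224 -0.54629933  1.15161116] 0.08564211010039403 [[0.447, -0.895, 0.008], [-0.895, -0.447, -0.001], [0.005, -0.007, -1.0]] 2.5603114803394127
```

Call:
arm_command:
  deltas:
    - {"x": 0,"y": 0,"z": 0,"spin": -8,"hand": 1}
    - {"x": 0,"y": 0,"z": 0,"spin": -16,"hand": 1}
    - {"x": 0,"y": 0,"z": 0,"spin": -24,"hand": 1}
    - {"x": 0,"y": 0,"z": 0,"spin": -32,"hand": 1}
    - {"x": 0,"y": 0,"z": 0,"spin": -40,"hand": 1}
    - {"x": 0,"y": 0,"z": 0,"spin": -48,"hand": 1}
    - {"x": 0,"y": 0,"z": 0,"spin": -56,"hand": 1}
    - {"x": 0,"y": 0,"z": 0,"spin": -64,"hand": 1}

```text
t: 15.25
position: [0.521, 0.0173, 0.2191]
orientation: [[1.0, 0.015, -0.001], [0.015, -1.0, 0.0], [-0.001, -0.0, -1.0]]
force: [-0.8, -0.5, -0.0]
width: 0.0854
```

Call:
arm_command:
  deltas:
    - {"x": 0,"y": 0,"z": 0,"spin": -8,"hand": 1}
    - {"x": 0,"y": 0,"z": 0,"spin": -16,"hand": 1}
    - {"x": 0,"y": 0,"z": 0,"spin": -24,"hand": 1}
    - {"x": 0,"y": 0,"z": 0,"spin": -32,"hand": 1}
    - {"x": 0,"y": 0,"z": 0,"spin": -40,"hand": 1}
    - {"x": 0,"y": 0,"z": 0,"spin": -48,"hand": 1}
    - {"x": 0,"y": 0,"z": 0,"spin": -56,"hand": 1}
    - {"x": 0,"y": 0,"z": 0,"spin": -64,"hand": 1}

```text
t: 16.05
position: [0.521, 0.0173, 0.2191]
orientation: [[0.425, 0.905, -0.001], [0.905, -0.425, 0.0], [-0.0, -0.001, -1.0]]
force: [-0.1, -0.5, 0.7]
width: 0.0855
```

Call:
arm_command:
  deltas:
    - {"x": 0,"y": 0,"z": 0,"spin": -8,"hand": 1}
    - {"x": 0,"y": 0,"z": 0,"spin": -16,"hand": 1}
    - {"x": 0,"y": 0,"z": 0,"spin": -24,"hand": 1}
    - {"x": 0,"y": 0,"z": 0,"spin": -32,"hand": 1}
    - {"x": 0,"y": 0,"z": 0,"spin": -40,"hand": 1}
    - {"x": 0,"y": 0,"z": 0,"spin": -48,"hand": 1}
    - {"x": 0,"y": 0,"z": 0,"spin": -52,"hand": 1}
    - {"x": 0,"y": 0,"z": 0,"spin": -52,"hand": 1}

```text
t: 16.85
position: [0.521, 0.0173, 0.2192]
orientation: [[-0.447, 0.894, -0.001], [0.894, 0.447, 0.0], [0.0, -0.001, -1.0]]
force: [-0.9, 0.7, 0.4]
width: 0.0851
```

```bash
python3 - <<'E'
from h import *
s=manip.get_state();print(s["t"],s["position"],s["force"],s["orientation"].round(3).tolist(),s["qpos"][5])
P=np.array([.5213,.0173])-s["position"][:2];print(s["orientation"][:2,:2].T@P)
E
```

```text
16.85 [0.52096901 0.01731401 0.21915308] [-0.91859908  0.70837589  0.42085971] [[-0.447, 0.894, -0.001], [0.894, 0.447, 0.0], [0.0, -0.001, -1.0]] -0.5817805775289243
[-0.00016057  0.00028978]
```

Call:
arm_command:
  deltas:
    - {"x": 0,"y": 0,"z": 0.03,"spin": 0,"hand": 1}
    - {"x": 0,"y": 0,"z": 0.055,"spin": 0,"hand": 1}
    - {"x": 0,"y": 0,"z": 0.07,"spin": 0,"hand": 1}
    - {"x": 0,"y": 0,"z": 0.077,"spin": 0,"hand": 1}
    - {"x": 0,"y": 0,"z": 0.078,"spin": 0,"hand": 0.5}
    - {"x": 0,"y": 0,"z": 0.078,"spin": 0,"hand": 0}
    - {"x": 0,"y": 0,"z": 0.078,"spin": 0,"hand": 0}
    - {"x": 0,"y": 0,"z": 0.078,"spin": 0,"hand": 0}

```text
t: 17.65
position: [0.5221, 0.0172, 0.143]
orientation: [[-0.447, 0.895, 0.002], [0.895, 0.447, -0.0], [-0.001, 0.002, -1.0]]
force: [0.0, -0.2, 0.2]
width: 0.0278
```

Call:
arm_command:
  deltas:
    - {"x": 0,"y": 0,"z": 0,"spin": 0,"hand": 0}
    - {"x": 0,"y": 0,"z": 0,"spin": 0,"hand": 0}
    - {"x": 0,"y": 0,"z": 0,"spin": 0,"hand": 0}

```text
t: 17.95
position: [0.5222, 0.0172, 0.1432]
orientation: [[-0.447, 0.895, 0.002], [0.895, 0.447, -0.0], [-0.001, 0.002, -1.0]]
force: [-1.3, 1.0, 5.4]
width: 0.0222
```

Call:
arm_command:
  deltas:
    - {"x": 0,"y": 0,"z": 0,"spin": 4,"hand": 0}
    - {"x": 0,"y": 0,"z": 0,"spin": 10,"hand": 0}
    - {"x": 0,"y": 0,"z": 0,"spin": 17,"hand": 0}
    - {"x": 0,"y": 0,"z": 0,"spin": 24,"hand": 0}
    - {"x": 0,"y": 0,"z": 0,"spin": 31,"hand": 0}
    - {"x": 0,"y": 0,"z": 0,"spin": 38,"hand": 0}
    - {"x": 0,"y": 0,"z": 0,"spin": 45,"hand": 0}
    - {"x": 0,"y": 0,"z": 0,"spin": 52,"hand": 0}

```text
t: 18.75
position: [0.5214, 0.0172, 0.1431]
orientation: [[0.434, 0.901, 0.0], [0.901, -0.434, -0.0], [-0.0, 0.0, -1.0]]
force: [-4.4, -0.6, 7.5]
width: 0.0219
```

Call:
arm_command:
  deltas:
    - {"x": 0,"y": 0,"z": 0,"spin": 8,"hand": 0}
    - {"x": 0,"y": 0,"z": 0,"spin": 16,"hand": 0}
    - {"x": 0,"y": 0,"z": 0,"spin": 24,"hand": 0}
    - {"x": 0,"y": 0,"z": 0,"spin": 32,"hand": 0}
    - {"x": 0,"y": 0,"z": 0,"spin": 40,"hand": 0}
    - {"x": 0,"y": 0,"z": 0,"spin": 48,"hand": 0}
    - {"x": 0,"y": 0,"z": 0,"spin": 56,"hand": 0}
    - {"x": 0,"y": 0,"z": 0,"spin": 64,"hand": 0}

```text
t: 19.55
position: [0.5212, 0.0179, 0.1431]
orientation: [[1.0, 0.005, -0.0], [0.005, -1.0, 0.001], [-0.0, -0.001, -1.0]]
force: [-4.8, 2.0, 8.9]
width: 0.022
```

Call:
arm_command:
  deltas:
    - {"x": 0,"y": 0,"z": 0,"spin": 8,"hand": 0}
    - {"x": 0,"y": 0,"z": 0,"spin": 16,"hand": 0}
    - {"x": 0,"y": 0,"z": 0,"spin": 24,"hand": 0}
    - {"x": 0,"y": 0,"z": 0,"spin": 32,"hand": 0}
    - {"x": 0,"y": 0,"z": 0,"spin": 40,"hand": 0}
    - {"x": 0,"y": 0,"z": 0,"spin": 48,"hand": 0}
    - {"x": 0,"y": 0,"z": 0,"spin": 56,"hand": 0}
    - {"x": 0,"y": 0,"z": 0,"spin": 60,"hand": 0}

```text
t: 20.35
position: [0.5214, 0.0183, 0.1431]
orientation: [[0.505, -0.863, 0.0], [-0.863, -0.505, 0.002], [-0.001, -0.001, -1.0]]
force: [-2.6, 4.3, 7.4]
width: 0.0224
```

Call:
arm_command:
  deltas:
    - {"x": 0,"y": 0,"z": 0,"spin": 0,"hand": 0}
    - {"x": 0,"y": 0,"z": 0,"spin": 0,"hand": 1}
    - {"x": 0,"y": 0,"z": 0,"spin": 0,"hand": 1}
    - {"x": 0,"y": 0,"z": 0,"spin": 0,"hand": 1}
    - {"x": 0,"y": 0,"z": 0,"spin": 0,"hand": 1}
    - {"x": 0,"y": 0,"z": -0.03,"spin": 0,"hand": 1}
    - {"x": 0,"y": 0,"z": -0.07,"spin": 0,"hand": 1}
    - {"x": 0,"y": 0,"z": -0.1,"spin": 0,"hand": 1}

```text
t: 21.15
position: [0.5216, 0.0172, 0.2437]
orientation: [[0.508, -0.861, 0.001], [-0.861, -0.508, -0.0], [0.001, -0.001, -1.0]]
force: [1.7, 1.4, -0.3]
width: 0.0854
```

```bash
python3 - <<'E'
from h import *
s=manip.get_state();print(s["t"],s["position"],s["force"],s["orientation"].round(3).tolist(),s["qpos"][5],s["width"])
P=np.array([.62,-.07])-s["position"][:2];print(s["orientation"][:2,:2].T@P)
E
```

```text
21.15 [0.52155364 0.0171748  0.24372171] [ 1.68299766  1.36423047 -0.28524755] [[0.508, -0.861, 0.001], [-0.861, -0.508, -0.0], [0.001, -0.001, -1.0]] 2.4905275425894016 0.08537155155260512
[ 0.12509854 -0.04051512]
```

Seated turning so far totals about 248° (16.5 mm), with no trouble. Now I'll move over the stage and platform for a close height measurement.

Call:
arm_command:
  deltas:
    - {"x": 0,"y": 0,"z": -0.03,"spin": -8,"hand": 1}
    - {"x": 0.02,"y": -0.035,"z": -0.046,"spin": -16,"hand": 1}
    - {"x": 0.04,"y": -0.07,"z": -0.046,"spin": -24,"hand": 1}
    - {"x": 0.0627,"y": -0.112,"z": -0.046,"spin": -32,"hand": 1}
    - {"x": 0.0627,"y": -0.112,"z": -0.046,"spin": -40,"hand": 1}
    - {"x": 0.0627,"y": -0.112,"z": -0.046,"spin": -48,"hand": 1}
    - {"x": 0.0627,"y": -0.112,"z": -0.046,"spin": -56,"hand": 1}
    - {"x": 0.0627,"y": -0.112,"z": -0.046,"spin": -60,"hand": 1}

```text
t: 21.95
position: [0.6497, 0.0201, 0.287]
orientation: [[1.0, 0.014, -0.001], [0.014, -1.0, 0.0], [-0.001, -0.0, -1.0]]
force: [-0.3, -0.5, -0.5]
width: 0.0853
```

Call:
arm_command:
  deltas:
    - {"x": 0,"y": 0,"z": 0,"spin": 0,"hand": 1}
    - {"x": 0,"y": 0,"z": 0,"spin": 0,"hand": 1}
    - {"x": 0,"y": 0,"z": 0,"spin": 0,"hand": 1}

```text
t: 22.25
position: [0.6496, 0.0202, 0.2878]
orientation: [[1.0, 0.008, -0.0], [0.008, -1.0, 0.0], [-0.0, -0.0, -1.0]]
force: [0.9, 0.1, -0.2]
width: 0.0852
```

```bash
python3 - <<'E'
from h import *
import pickle
s=manip.get_state();print(s["t"],s["position"],s["orientation"].round(3).tolist(),s["qpos"],s["force"])
c=cam("wrist");pickle.dump(c,open("v1.pkl","wb"));save(c,"v1")
a=np.radians(3.5);X=np.array([np.cos(a),np.sin(a)]);Y=np.array([-X[1],X[0]]);o=np.array([.5205,.0155])
for nm,y0,y1,z in(("stage",.002,.162,.085),("plat",-.162,-.002,.078)):
    print(nm,proj(c,[[*(o+x*X+y*Y),z] for x,y in((.1,y0),(.26,y0),(.26,y1),(.1,y1))]).round(1).tolist())
E
```

```text
22.25 [0.64957389 0.02016256 0.28775577] [[1.0, 0.008, -0.0], [0.008, -1.0, 0.0], [-0.0, -0.0, -1.0]] [-9.02171819e-02  2.43323468e-01  1.35603425e+00  1.07848976e-05
  1.54232272e+00  1.47278387e+00] [ 0.90517021  0.09843754 -0.16209053]
stage [[315.9, 196.5], [308.1, 60.1], [169.9, 69.5], [190.8, 202.9]]
plat [[443.3, 188.7], [449.3, 54.8], [311.8, 61.0], [319.0, 195.0]]
```

View pics/v1.png

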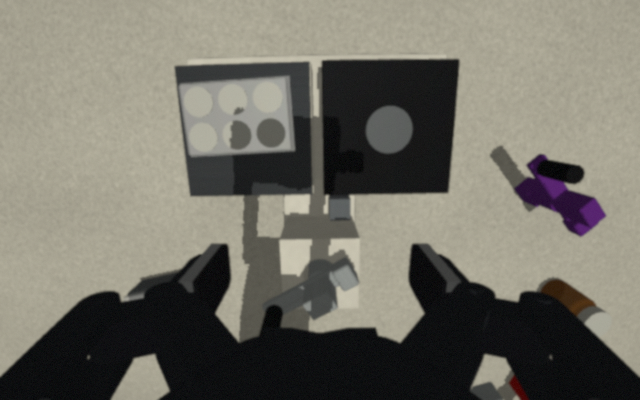

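View 8: stage corners at about (176,66), (309,62), (311,194), (190,195). Platform corners at about (322,60), (459,59), (448,192), (324,194). I'll fit a model to the edges at sub-pixel level.

```bash
cat > fit.py <<'E'
from h import *
import pickle,sys
from scipy.optimize import least_squares
def lines(c,quad,R=5,polarity=-1):
    """edge points per side: strongest bright-outside gradient within R px of the guess; returns fitted lines"""
    g=cv2.GaussianBlur(c["pixels"].astype(np.float32).mean(2),(0,0),.8);out=[]
    Q=np.array(quad,float);ctr=Q.mean(0)
    for i in range(4):
        p,r=Q[i],Q[(i+1)%4];d=(r-p)/np.linalg.norm(r-p);n=np.array([-d[1],d[0]]);n*=np.sign((p-ctr)@n);pts=[]
        for t in np.linspace(.06,.94,50):
            o=p+t*(r-p);k=np.arange(-R,R+.01,.25);S=o+k[:,None]*n
            v=cv2.remap(g,S[:,0].astype(np.float32)[None],S[:,1].astype(np.float32)[None],1)[0]
            dv=np.gradient(v)
            j=np.argmax(dv)
            if dv[j]>1.0: pts.append(o+n*k[j])
        pts=np.array(pts); 
        for _ in range(4):
            P0=pts.mean(0);u=np.linalg.svd(pts-P0)[2];e=(pts-P0)@u[1];keep=abs(e)<max(.5,1.5*np.median(abs(e)));pts=pts[keep]
        out.append((pts,np.std(e[keep])))
    return out
def fit(c,qs,qp,verbose=True):
    Ls,Lp=lines(c,qs),lines(c,qp)
    if verbose:print([(len(a),round(float(b),2)) for a,b in Ls+Lp])
    und=lambda P:cv2.undistortPoints(P[:,None].astype(float),K(c),np.array(c["dist"],float))[:,0]
    US=[und(a) for a,_ in Ls];UP=[und(a) for a,_ in Lp]
    M=np.array(c["world_to_cam"])
    def model(p):
        dR=cv2.Rodrigues(p[:3])[0];res=[]
        a=p[3+3];ys,yp,h=p[7:10];X=np.array([np.cos(a),np.sin(a)]);Y=np.array([-X[1],X[0]]);o=np.array([.5205,.0155])
        for U,y0,y1,z in((US,ys,ys+.16,.085),(UP,yp,yp-.16,h)):
            W=np.array([[*(o+x*X+y*Y),z] for x,y in((.26,y1),(.26,y0),(.1,y0),(.1,y1))])
            q=(W@M[:3,:3].T+M[:3,3])*[1,-1,-1];q=q@dR.T+p[3:6];q=q[:,:2]/q[:,2:]
            for i,u in enumerate(U):
                A,B=q[i],q[(i+1)%4];d=(B-A)/np.linalg.norm(B-A);res.append(((u-A)@np.array([-d[1],d[0]]))*c["fx"]/np.sqrt(len(u))*3)
        return np.concatenate(res+[p[:3]/.01*.3,p[3:6]/.003*.3])
    r=least_squares(model,np.array([0,0,0,0,0,0,.03,.006,-.006,.075]),x_scale=[.01]*3+[.003]*3+[.02,.01,.01,.01],loss="soft_l1")
    J=r.jac;cov=np.linalg.pinv(J.T@J);p=r.x
    print("h %.4f  diff %.1f mm  ys,yp %.4f %.4f yaw %.2f"%(p[9],(p[9]-.085)*1e3,p[7],p[8],np.degrees(p[6])),"cam corr",p[:6].round(4),"cost",r.cost,"sig",np.sqrt(cov[9,9]))
    return p
E
python3 - <<'E'
from fit import *
c=pickle.load(open("v1.pkl","rb"))
# order: (far,outer),(far,inner),(near,inner),(near,outer)
fit(c,[(176,66),(309,62),(311,194),(190,195)],[(459,59),(322,60),(324,194),(448,192)])
E
```

```text
[(39, 0.22), (42, 0.26), (36, 0.25), (43, 0.21), (41, 0.24), (19, 0.25), (32, 0.24), (45, 0.24)]
h 0.0902  diff 5.2 mm  ys,yp 0.0151 0.0011 yaw 1.70 cam corr [0.0132 0.0115 0.0029 0.0001 0.0014 0.0113] cost 16.032350536910776 sig 0.0036040562129903476
```

The single-view fit is weak: it gives +5 mm with an 11 mm camera correction, which is inconsistent. I'll take two side views to get parallax.

Call:
arm_command:
  deltas:
    - {"x": 0,"y": 0.04,"z": 0,"spin": 0,"hand": 1}
    - {"x": 0,"y": 0.08,"z": 0,"spin": 0,"hand": 1}
    - {"x": 0,"y": 0.12,"z": 0,"spin": 0,"hand": 1}
    - {"x": 0,"y": 0.16,"z": 0,"spin": 0,"hand": 1}
    - {"x": 0,"y": 0.18,"z": 0,"spin": 0,"hand": 1}
    - {"x": 0,"y": 0.18,"z": 0,"spin": 0,"hand": 1}
    - {"x": 0,"y": 0.18,"z": 0,"spin": 0,"hand": 1}
    - {"x": 0,"y": 0.18,"z": 0,"spin": 0,"hand": 1}

```text
t: 23.1
position: [0.6515, -0.1582, 0.2879]
orientation: [[1.0, 0.011, 0.0], [0.011, -1.0, 0.001], [0.0, -0.001, -1.0]]
force: [-0.1, 0.4, -0.2]
width: 0.0854
```

```bash
python3 - <<'E'
from h import *
import pickle
s=manip.get_state();print(s["t"],s["position"],s["qvel"].round(3))
c=cam("wrist");pickle.dump(c,open("v2.pkl","wb"));save(c,"v2")
E
```

```text
23.1 [ 0.65149198 -0.15821211  0.28793678] [ 0.009 -0.003  0.    -0.003  0.    -0.002]
```

Call:
arm_command:
  deltas:
    - {"x": 0,"y": -0.05,"z": 0,"spin": 0,"hand": 1}
    - {"x": 0,"y": -0.1,"z": 0,"spin": 0,"hand": 1}
    - {"x": 0,"y": -0.15,"z": 0,"spin": 0,"hand": 1}
    - {"x": 0,"y": -0.2,"z": 0,"spin": 0,"hand": 1}
    - {"x": 0,"y": -0.25,"z": 0,"spin": 0,"hand": 1}
    - {"x": 0,"y": -0.3,"z": 0,"spin": 0,"hand": 1}
    - {"x": 0,"y": -0.34,"z": 0,"spin": 0,"hand": 1}
    - {"x": 0,"y": -0.36,"z": 0,"spin": 0,"hand": 1}

```text
t: 23.95
position: [0.6466, 0.2055, 0.288]
orientation: [[1.0, 0.015, 0.0], [0.015, -1.0, 0.001], [0.0, -0.001, -1.0]]
force: [-0.5, -0.8, 0.5]
width: 0.0854
```

Call:
arm_command:
  deltas:
    - {"x": 0,"y": 0,"z": 0,"spin": 0,"hand": 1}
    - {"x": 0,"y": 0,"z": 0,"spin": 0,"hand": 1}
    - {"x": 0,"y": 0,"z": 0,"spin": 0,"hand": 1}

```text
t: 24.25
position: [0.6481, 0.1989, 0.2878]
orientation: [[1.0, 0.008, -0.0], [0.008, -1.0, -0.001], [-0.0, 0.001, -1.0]]
force: [0.0, -0.5, 0.1]
width: 0.0851
```

```bash
python3 - <<'E'
from h import *
import pickle
s=manip.get_state();print(s["t"],s["position"],s["qvel"].round(3))
c=cam("wrist");pickle.dump(c,open("v3.pkl","wb"))
b=pickle.load(open("v2.pkl","rb"))
o=np.hstack([x["pixels"][20:240] for x in(b,c)])
o=np.vstack([b["pixels"][:230],c["pixels"][:230]]);cv2.imwrite("pics/v23.png",o[:,:,::-1])
E
```

```text
24.25 [0.64805418 0.19892116 0.28781517] [-0.013 -0.002 -0.     0.002  0.001  0.001]
```

View pics/v23.png

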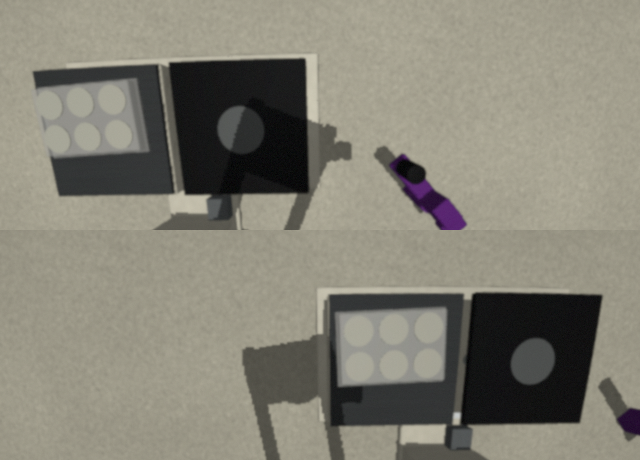

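View 9 (v2 on top, v3 below). v2 platform corners: (169,62), (305,58), (309,192), (184,194). v3 platform corners: (473,62), (602,65), (580,192), (463,193). The disparities of stage and platform are nearly equal. Next is a bundle fit of edges over the three views.

```bash
cat > ba.py <<'E'
from fit import *
def ba(views,size_free=True):
    """views: list of (cam, stage quad, plat quad), quads ordered far-outer,far-inner,near-inner,near-outer"""
    D=[]
    for c,a,b in views:
        L=lines(c,a)+lines(c,b);print([(len(p),round(float(e),2)) for p,e in L])
        D.append([cv2.undistortPoints(p[:,None].astype(float),K(c),np.array(c["dist"],float))[:,0] for p,_ in L])
    n=len(views)
    def model(p):
        g=p[6*n:];x0,y0,a,ys,yp,h,sp,ss=g;X=np.array([np.cos(a),np.sin(a)]);Y=np.array([-X[1],X[0]]);o=np.array([x0,y0]);res=[]
        for k,(c,_,_) in enumerate(views):
            q0=p[6*k:6*k+6];dR=cv2.Rodrigues(q0[:3])[0];M=np.array(c["world_to_cam"])
            for j,(yi,yo,z,s) in enumerate(((ys,ys+.16+ss,.085,ss),(yp,yp-.16-sp,h,sp))):
                W=np.array([[*(o+x*X+y*Y),z] for x,y in((.26+s/2,yo),(.26+s/2,yi),(.1-s/2,yi),(.1-s/2,yo))])
                q=((W@M[:3,:3].T+M[:3,3])*[1,-1,-1])@dR.T+q0[3:6];q=q[:,:2]/q[:,2:]
                for i in range(4):
                    u=D[k][4*j+i];A,B=q[i],q[(i+1)%4];d=(B-A)/np.linalg.norm(B-A)
                    res.append((u-A)@np.array([-d[1],d[0]])*c["fx"]/np.sqrt(len(u))*3)
            res+=[q0[:3]/.003,q0[3:6]/.0015]
        return np.concatenate(res+[[sp/.001,ss/.001]])
    r=least_squares(model,np.r_[np.zeros(6*n),.5205,.0155,.03,.006,-.006,.08,0,0],loss="soft_l1",x_scale=np.r_[[.003]*6*n,[.01]*8])
    C=np.linalg.pinv(r.jac.T@r.jac);g=r.x[6*n:]
    print("plat-stage %.2f mm +- %.2f"%((g[5]-.085)*1e3,1e3*np.sqrt(C[-3,-3])),g.round(4),"cost",round(r.cost,1));print(r.x[:6*n].reshape(n,6).round(4).tolist())
    f=model(r.x);return g
E
cat > run1.py <<'E'
from ba import *
v=[pickle.load(open(f"v{i}.pkl","rb")) for i in(1,2,3)]
Q=[([(176,66),(309,62),(311,194),(190,195)],[(459,59),(322,60),(324,194),(448,192)]),
([(34,71),(159,65),(174,193),(60,195)],[(305,58),(169,62),(184,194),(309,192)]),
([(330,64),(464,63),(453,194),(331,195)],[(602,65),(473,62),(463,193),(580,192)])]
V=[(c,a,b) for c,(a,b) in zip(v,Q)]
ba(V)
ba(V[1:])
E
python3 run1.py
```

```text
[(39, 0.22), (42, 0.26), (36, 0.25), (43, 0.21), (41, 0.24), (19, 0.25), (32, 0.24), (45, 0.24)]
[(44, 0.25), (42, 0.2), (44, 0.27), (24, 0.26), (44, 0.27), (44, 0.23), (31, 0.24), (42, 0.25)]
[(38, 0.15), (42, 0.25), (43, 0.26), (47, 0.15), (38, 0.24), (46, 0.23), (47, 0.24), (43, 0.24)]
plat-stage -3.40 mm +- 0.86 [ 5.217e-01  1.000e-04  2.650e-02  2.680e-02  1.430e-02  8.160e-02
 -3.000e-04 -4.500e-03] cost 57.4
[[0.0005, 0.0034, -0.0003, -0.0001, 0.0001, 0.0001], [-0.0, -0.0049, -0.0009, 0.0046, -0.0003, 0.0018], [0.0005, 0.0099, 0.0022, -0.0031, -0.0005, 0.0023]]
[(44, 0.25), (42, 0.2), (44, 0.27), (24, 0.26), (44, 0.27), (44, 0.23), (31, 0.24), (42, 0.25)]
[(38, 0.15), (42, 0.25), (43, 0.26), (47, 0.15), (38, 0.24), (46, 0.23), (47, 0.24), (43, 0.24)]
plat-stage -3.70 mm +- 0.85 [ 5.231e-01 -5.480e-02  2.530e-02  8.190e-02  7.000e-02  8.130e-02
 -2.000e-04 -4.100e-03] cost 35.7
[[0.0001, -0.0037, -0.0018, 0.0046, -0.0002, 0.0015], [0.0005, 0.0141, 0.002, -0.0042, -0.0004, 0.0033]]
```

The edge fit disagrees with itself: stage size comes out 4.5 mm off, and single view against stereo differ by 8 mm. So I'll settle it by touch. The shut fingertips will lightly touch a free strip of the stage, clear of the plate, and then the platform; I compare TCP heights at equal force.

Call:
arm_command:
  deltas:
    - {"x": -0.004,"y": 0.04,"z": 0.02,"spin": 0,"hand": 0}
    - {"x": -0.007,"y": 0.084,"z": 0.05,"spin": 0,"hand": 0}
    - {"x": -0.007,"y": 0.084,"z": 0.09,"spin": 0,"hand": 0}
    - {"x": -0.007,"y": 0.084,"z": 0.13,"spin": 0,"hand": 0}
    - {"x": -0.007,"y": 0.084,"z": 0.16,"spin": 0,"hand": 0}
    - {"x": -0.007,"y": 0.084,"z": 0.18,"spin": 0,"hand": 0}
    - {"x": -0.007,"y": 0.084,"z": 0.188,"spin": 0,"hand": 0}
    - {"x": -0.007,"y": 0.084,"z": 0.188,"spin": 0,"hand": 0}

```text
t: 25.1
position: [0.641, 0.115, 0.0987]
orientation: [[1.0, 0.008, -0.002], [0.008, -1.0, -0.0], [-0.002, 0.0, -1.0]]
force: [0.5, 0.9, 0.4]
width: 0.0003
```

Call:
arm_command:
  deltas:
    - {"x": 0,"y": 0,"z": 0.003,"spin": 0,"hand": 0}
    - {"x": 0,"y": 0,"z": 0.006,"spin": 0,"hand": 0}
    - {"x": 0,"y": 0,"z": 0.008,"spin": 0,"hand": 0}
    - {"x": 0,"y": 0,"z": 0.009,"spin": 0,"hand": 0}
    - {"x": 0,"y": 0,"z": 0.009,"spin": 0,"hand": 0}

```text
t: 25.6
position: [0.6417, 0.1163, 0.091]
orientation: [[1.0, 0.01, 0.0], [0.01, -1.0, 0.0], [0.0, -0.0, -1.0]]
force: [-0.2, -0.3, 0.1]
width: -0.0
```

Call:
arm_command:
  deltas:
    - {"x": 0,"y": 0,"z": 0.001,"spin": 0,"hand": 0}
    - {"x": 0,"y": 0,"z": 0.003,"spin": 0,"hand": 0}
    - {"x": 0,"y": 0,"z": 0.004,"spin": 0,"hand": 0}
    - {"x": 0,"y": 0,"z": 0.004,"spin": 0,"hand": 0}

```text
t: 26.0
position: [0.6415, 0.1161, 0.0865]
orientation: [[1.0, 0.009, -0.001], [0.009, -1.0, -0.0], [-0.001, 0.0, -1.0]]
force: [-0.4, -0.0, 0.2]
width: 0.0
```

Call:
arm_command:
  deltas:
    - {"x": 0,"y": 0,"z": 0.001,"spin": 0,"hand": 0}
    - {"x": 0,"y": 0,"z": 0.002,"spin": 0,"hand": 0}
    - {"x": 0,"y": 0,"z": 0.002,"spin": 0,"hand": 0}

```text
t: 26.3
position: [0.6416, 0.1161, 0.0846]
orientation: [[1.0, 0.009, -0.0], [0.009, -1.0, -0.0], [-0.0, 0.0, -1.0]]
force: [0.2, -0.2, -0.1]
width: -0.0003
```

Call:
arm_command:
  deltas:
    - {"x": 0,"y": 0,"z": 0.001,"spin": 0,"hand": 0}
    - {"x": 0,"y": 0,"z": 0.001,"spin": 0,"hand": 0}

```text
t: 26.5
position: [0.6416, 0.1162, 0.0837]
orientation: [[1.0, 0.009, -0.0], [0.009, -1.0, 0.0], [-0.0, -0.0, -1.0]]
force: [-0.3, 0.1, -0.5]
width: 0.0001
```

Call:
arm_command:
  deltas:
    - {"x": 0,"y": 0,"z": 0.001,"spin": 0,"hand": 0}
    - {"x": 0,"y": 0,"z": 0.001,"spin": 0,"hand": 0}

```text
t: 26.7
position: [0.6416, 0.1161, 0.0827]
orientation: [[1.0, 0.009, -0.0], [0.009, -1.0, -0.0], [-0.0, 0.0, -1.0]]
force: [-0.4, 0.2, -0.2]
width: 0.0001
```

Call:
arm_command:
  deltas:
    - {"x": 0,"y": 0,"z": 0.001,"spin": 0,"hand": 0}
    - {"x": 0,"y": 0,"z": 0.0015,"spin": 0,"hand": 0}
    - {"x": 0,"y": 0,"z": 0.0015,"spin": 0,"hand": 0}

```text
t: 27.0
position: [0.6416, 0.1162, 0.0812]
orientation: [[1.0, 0.009, -0.0], [0.009, -1.0, -0.0], [-0.0, 0.0, -1.0]]
force: [-0.1, 1.0, 0.1]
width: 0.0001
```

Call:
arm_command:
  deltas:
    - {"x": 0,"y": 0,"z": 0.001,"spin": 0,"hand": 0}
    - {"x": 0,"y": 0,"z": 0.0015,"spin": 0,"hand": 0}
    - {"x": 0,"y": 0,"z": 0.0015,"spin": 0,"hand": 0}

```text
t: 27.3
position: [0.6416, 0.1162, 0.0797]
orientation: [[1.0, 0.009, -0.0], [0.009, -1.0, -0.0], [-0.0, 0.0, -1.0]]
force: [-0.1, 0.3, 0.1]
width: 0.0002
```

```bash
python3 - <<'E'
from h import *
import pickle
c=pickle.load(open("v3.pkl","rb"))
print([atz(c,*p,.085).round(3).tolist() for p in((330,64),(464,63),(453,194),(331,195))])
c=cam("wrist");print(proj(c,[[.6416,.1162,.08]]))
cv2.imwrite("pics/p10.png",c["pixels"][100:400][:,:,::-1])
E
```

```text
[[0.774, 0.187, 0.085], [0.779, 0.033, 0.085], [0.623, 0.028, 0.085], [0.621, 0.183, 0.085]]
[[318.55339223 234.94454744]]
```

View pics/p10.png

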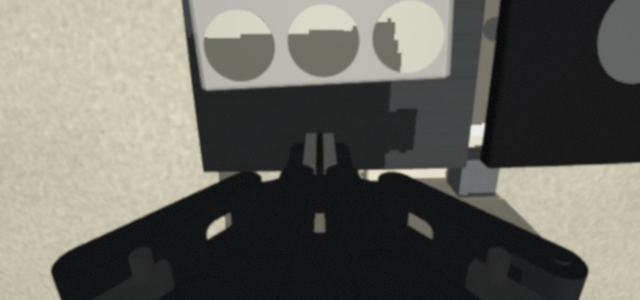

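View 10: the shut fingertips are at about (320,235), inside the near edge of the stage (row 270) and clear of the plate (row 190). No contact yet, so I'll go on down in small steps.

Call:
arm_command:
  deltas:
    - {"x": 0,"y": 0,"z": 0.001,"spin": 0,"hand": 0}
    - {"x": 0,"y": 0,"z": 0.0015,"spin": 0,"hand": 0}
    - {"x": 0,"y": 0,"z": 0.0015,"spin": 0,"hand": 0}

```text
t: 27.65
position: [0.6416, 0.1161, 0.0782]
orientation: [[1.0, 0.009, -0.0], [0.009, -1.0, -0.0], [-0.0, 0.0, -1.0]]
force: [0.4, 0.2, -0.6]
width: 0.0001
```

Call:
arm_command:
  deltas:
    - {"x": 0,"y": 0,"z": 0.001,"spin": 0,"hand": 0}
    - {"x": 0,"y": 0,"z": 0.0015,"spin": 0,"hand": 0}
    - {"x": 0,"y": 0,"z": 0.0015,"spin": 0,"hand": 0}

```text
t: 27.95
position: [0.6416, 0.1161, 0.0767]
orientation: [[1.0, 0.009, -0.0], [0.009, -1.0, -0.0], [-0.0, 0.0, -1.0]]
force: [-0.1, 0.3, -0.1]
width: 0.0
```

Call:
arm_command:
  deltas:
    - {"x": 0,"y": 0,"z": 0.001,"spin": 0,"hand": 0}
    - {"x": 0,"y": 0,"z": 0.0015,"spin": 0,"hand": 0}
    - {"x": 0,"y": 0,"z": 0.0015,"spin": 0,"hand": 0}

```text
t: 28.25
position: [0.6416, 0.1162, 0.0752]
orientation: [[1.0, 0.009, -0.0], [0.009, -1.0, -0.0], [-0.0, 0.0, -1.0]]
force: [-0.4, -0.1, -0.4]
width: -0.0002
```

Call:
arm_command:
  deltas:
    - {"x": 0,"y": 0,"z": 0.001,"spin": 0,"hand": 0}
    - {"x": 0,"y": 0,"z": 0.0015,"spin": 0,"hand": 0}
    - {"x": 0,"y": 0,"z": 0.0015,"spin": 0,"hand": 0}

```text
t: 28.55
position: [0.6416, 0.1162, 0.0737]
orientation: [[1.0, 0.009, -0.0], [0.009, -1.0, 0.0], [-0.0, -0.0, -1.0]]
force: [0.1, -0.6, -0.2]
width: -0.0003
```

Call:
arm_command:
  deltas:
    - {"x": 0,"y": 0,"z": 0.001,"spin": 0,"hand": 0}
    - {"x": 0,"y": 0,"z": 0.0015,"spin": 0,"hand": 0}
    - {"x": 0,"y": 0,"z": 0.0015,"spin": 0,"hand": 0}

```text
t: 28.85
position: [0.6416, 0.1161, 0.0722]
orientation: [[1.0, 0.009, -0.0], [0.009, -1.0, -0.0], [-0.0, 0.0, -1.0]]
force: [0.5, -1.4, -0.5]
width: 0.0003
```

No contact even 13 mm below the nominal height, so I'm stopping here. I'll check whether the visible tip in the wrist image has been cut off by the stage surface.

```bash
python3 - <<'E'
from h import *
import pickle
s=manip.get_state();print(s["force"],s["joint_efforts"].round(1),s["position"])
a=cv2.imread("pics/p10.png").mean(2);c=cam("wrist");b=c["pixels"][100:].mean(2);pickle.dump(c,open("v4.pkl","wb"))
for u in(308,320,330):print(u,a[120:180:3,u].round().astype(int).tolist(),b[120:180:3,u].round().astype(int).tolist())
# stage near-edge row at some columns (dark->light) and plate edge row, both pictures
for im in(a,b):
    print([150+int(np.argmax(np.diff(im[150:215,u]))) for u in(215,230,260,400,420,440)],[60+int(np.argmin(np.diff(im[60:110,u]))) for u in(230,300,360,420)])
# predictions for stage near edge (x=.621 @.085) and with other z
o=np.array([[.621,.16,z] for z in(.085,.075,.065)]);print(proj(c,o)-[0,100])
E
```

```text
[ 0.4646573  -1.39359038 -0.46055717] [ -0.  -55.1 -35.6  -0.   -0.    0. ] [0.64161631 0.11614426 0.07219572]
308 [35, 35, 35, 35, 46, 75, 76, 75, 77, 77, 76, 77, 76, 76, 77, 63, 24, 20, 15, 17] [34, 34, 36, 35, 49, 75, 77, 76, 77, 76, 76, 75, 75, 76, 75, 62, 19, 22, 22, 20]
320 [36, 38, 34, 36, 30, 18, 16, 19, 18, 17, 18, 19, 15, 16, 16, 20, 21, 23, 21, 24] [37, 34, 37, 36, 35, 16, 16, 17, 20, 19, 19, 17, 19, 18, 20, 19, 23, 23, 21, 22]
330 [37, 37, 38, 34, 49, 76, 75, 75, 76, 75, 75, 76, 76, 78, 75, 65, 21, 21, 21, 21] [34, 35, 35, 35, 46, 76, 76, 76, 76, 76, 76, 77, 75, 77, 75, 64, 19, 19, 20, 21]
[171, 171, 170, 168, 168, 167] [88, 85, 82, 78]
[177, 212, 177, 155, 174, 174] [92, 88, 85, 82]
[[240.00359475 176.67368408]
 [244.24047968 168.15010362]
 [248.05221603 160.48914025]]
```

```bash
python3 - <<'E'
from h import *
import pickle
v=[pickle.load(open(f"v{i}.pkl","rb")) for i in(1,2,3)]
S=[[(176,66),(309,62),(311,194),(190,195)],[(34,71),(159,65),(174,193),(60,195)],[(330,64),(464,63),(453,194),(331,195)]]
P=[[(459,59),(322,60),(324,194),(448,192)],[(305,58),(169,62),(184,194),(309,192)],[(602,65),(473,62),(463,193),(580,192)]]
for n,Q in(("stage",S),("plat",P)):
    for k in range(4):
        for vs in((0,1,2),(1,2)):
            A=np.zeros((3,3));b=np.zeros(3)
            for i in vs:
                o,d=ray(v[i],*Q[i][k]);d=d/np.linalg.norm(d);M=np.eye(3)-np.outer(d,d);A+=M;b+=M@o
            x=np.linalg.solve(A,b);print(n,k,vs,x.round(4))
s=v[0];print(np.linalg.inv(s["world_to_cam"])[:3,3], s["dist"])
E
```

```text
stage 0 (0, 1, 2) [0.7744 0.187  0.0823]
stage 0 (1, 2) [0.7744 0.1871 0.0824]
stage 1 (0, 1, 2) [0.7787 0.0313 0.0796]
stage 1 (1, 2) [0.7787 0.0306 0.0795]
stage 2 (0, 1, 2) [0.6232 0.028  0.0825]
stage 2 (1, 2) [0.6234 0.027  0.0824]
stage 3 (0, 1, 2) [0.62   0.1835 0.0825]
stage 3 (1, 2) [0.6198 0.1831 0.0822]
plat 0 (0, 1, 2) [ 0.7847 -0.1407  0.082 ]
plat 0 (1, 2) [ 0.7846 -0.1408  0.0821]
plat 1 (0, 1, 2) [0.7813 0.0185 0.0778]
plat 1 (1, 2) [0.7813 0.019  0.0777]
plat 2 (0, 1, 2) [0.6233 0.0137 0.0825]
plat 2 (1, 2) [0.6235 0.0139 0.0824]
plat 3 (0, 1, 2) [ 0.627  -0.1457  0.0819]
plat 3 (1, 2) [ 0.6272 -0.146   0.0821]
[0.71457371 0.02050373 0.4507666 ] [-0.04911865  0.          0.          0.          0.        ]
```

Triangulated corners: stage about 82 mm, platform about 81.5 mm, so nearly level already (difference about -0.7 ± 1 mm). I'll finish the touch check a few mm lower, still gently.

Call:
arm_command:
  deltas:
    - {"x": 0,"y": 0,"z": 0.001,"spin": 0,"hand": 0}
    - {"x": 0,"y": 0,"z": 0.0015,"spin": 0,"hand": 0}
    - {"x": 0,"y": 0,"z": 0.0015,"spin": 0,"hand": 0}

```text
t: 29.2
position: [0.6416, 0.1162, 0.0707]
orientation: [[1.0, 0.009, -0.0], [0.009, -1.0, 0.0], [-0.0, -0.0, -1.0]]
force: [-0.0, 0.3, 0.7]
width: 0.0002
```

Call:
arm_command:
  deltas:
    - {"x": 0,"y": 0,"z": 0.001,"spin": 0,"hand": 0}
    - {"x": 0,"y": 0,"z": 0.0015,"spin": 0,"hand": 0}
    - {"x": 0,"y": 0,"z": 0.0015,"spin": 0,"hand": 0}

```text
t: 29.5
position: [0.6416, 0.1162, 0.0692]
orientation: [[1.0, 0.009, -0.0], [0.009, -1.0, 0.0], [-0.0, -0.0, -1.0]]
force: [0.6, 0.1, 0.8]
width: -0.0
```

Call:
arm_command:
  deltas:
    - {"x": 0,"y": 0,"z": 0.001,"spin": 0,"hand": 0}
    - {"x": 0,"y": 0,"z": 0.0015,"spin": 0,"hand": 0}
    - {"x": 0,"y": 0,"z": 0.0015,"spin": 0,"hand": 0}

```text
t: 29.8
position: [0.6416, 0.1162, 0.0677]
orientation: [[1.0, 0.009, -0.0], [0.009, -1.0, -0.0], [-0.0, 0.0, -1.0]]
force: [0.3, 0.3, -0.0]
width: -0.0001
```

```bash
python3 - <<'E'
from h import *
c=cam("wrist");s=manip.get_state();R=s["orientation"];p=s["position"]
for fx in(.011,0.0):
    print(fx,[(t,proj(c,[p+R@np.array([fx,.006,t])]).round(1).tolist()[0]) for t in(0,-.01,-.02,-.03,-.04)])
b=c["pixels"].mean(2)
for r in(234,240,250,260):print(r,b[r,295:345:2].round().astype(int).tolist())
print(b[220:280:2,308].round().astype(int).tolist(),b[220:280:2,330].round().astype(int).tolist())
print("stage near edge rows",[150+100+int(np.argmax(np.diff(b[250:330,u]))) for u in(205,215,225,400,420,440)])
E
```

```text
0.011 [(0, [329.1, 216.7]), (-0.01, [329.7, 222.5]), (-0.02, [330.4, 229.1]), (-0.03, [331.2, 236.6]), (-0.04, [332.1, 245.1])]
0.0 [(0, [328.9, 234.7]), (-0.01, [329.5, 241.5]), (-0.02, [330.2, 249.1]), (-0.03, [330.9, 257.7]), (-0.04, [331.8, 267.6])]
234 [35, 36, 35, 36, 37, 47, 69, 72, 72, 71, 66, 34, 18, 28, 59, 71, 72, 74, 71, 55, 38, 36, 34, 36, 36]
240 [36, 35, 36, 37, 38, 60, 75, 77, 76, 74, 66, 28, 18, 22, 56, 76, 74, 76, 76, 67, 40, 37, 32, 37, 37]
250 [20, 19, 19, 20, 37, 70, 76, 76, 77, 76, 63, 23, 16, 22, 53, 75, 77, 75, 75, 73, 47, 22, 17, 22, 22]
260 [21, 19, 18, 24, 60, 75, 77, 76, 75, 75, 62, 22, 17, 19, 51, 74, 76, 77, 77, 76, 67, 32, 20, 18, 19]
[34, 35, 36, 35, 38, 36, 46, 70, 77, 74, 75, 76, 76, 76, 75, 76, 74, 77, 77, 76, 75, 76, 73, 42, 20, 22, 18, 21, 18, 22] [36, 34, 36, 36, 37, 35, 47, 73, 75, 77, 74, 75, 76, 76, 75, 75, 77, 76, 77, 76, 77, 76, 74, 49, 23, 20, 18, 19, 19, 19]
stage near edge rows [281, 319, 314, 262, 278, 278]
```

From the wrist image the tips actually end about 20–24 mm behind the nominal TCP, so contact is due at a TCP height of about 0.062. A little further, then.

Call:
arm_command:
  deltas:
    - {"x": 0,"y": 0,"z": 0.001,"spin": 0,"hand": 0}
    - {"x": 0,"y": 0,"z": 0.002,"spin": 0,"hand": 0}
    - {"x": 0,"y": 0,"z": 0.002,"spin": 0,"hand": 0}

```text
t: 30.15
position: [0.6416, 0.1162, 0.0656]
orientation: [[1.0, 0.009, -0.0], [0.009, -1.0, -0.0], [-0.0, 0.0, -1.0]]
force: [-0.3, -1.0, 0.0]
width: 0.0003
```

Call:
arm_command:
  deltas:
    - {"x": 0,"y": 0,"z": 0.001,"spin": 0,"hand": 0}
    - {"x": 0,"y": 0,"z": 0.002,"spin": 0,"hand": 0}
    - {"x": 0,"y": 0,"z": 0.002,"spin": 0,"hand": 0}

```text
t: 30.45
position: [0.6418, 0.1161, 0.0642]
orientation: [[1.0, 0.009, 0.0], [0.009, -1.0, -0.0], [0.0, 0.0, -1.0]]
force: [-1.2, -0.1, 2.4]
width: -0.0
```

Call:
arm_command:
  deltas:
    - {"x": 0,"y": 0,"z": 0.001,"spin": 0,"hand": 0}
    - {"x": 0,"y": 0,"z": 0.002,"spin": 0,"hand": 0}
    - {"x": 0,"y": 0,"z": 0.002,"spin": 0,"hand": 0}

```text
t: 30.75
position: [0.6419, 0.1162, 0.0642]
orientation: [[1.0, 0.01, 0.0], [0.01, -1.0, -0.0], [0.0, 0.0, -1.0]]
force: [-6.4, -1.5, 12.9]
width: -0.0
```

Contact: the stage surface is at a TCP reading of 0.0642, firm. Now the same on the platform.

Call:
arm_command:
  deltas:
    - {"x": 0,"y": 0,"z": -0.03,"spin": 0,"hand": 0}
    - {"x": 0,"y": 0.04,"z": -0.03,"spin": 0,"hand": 0}
    - {"x": 0,"y": 0.085,"z": -0.03,"spin": 0,"hand": 0}
    - {"x": 0,"y": 0.13,"z": -0.03,"spin": 0,"hand": 0}
    - {"x": 0,"y": 0.17,"z": -0.03,"spin": 0,"hand": 0}
    - {"x": 0,"y": 0.17,"z": -0.015,"spin": 0,"hand": 0}
    - {"x": 0,"y": 0.17,"z": -0.006,"spin": 0,"hand": 0}
    - {"x": 0,"y": 0.17,"z": -0.006,"spin": 0,"hand": 0}

```text
t: 31.55
position: [0.6414, -0.0525, 0.0651]
orientation: [[1.0, 0.01, -0.004], [0.01, -1.0, 0.001], [-0.004, -0.001, -1.0]]
force: [-0.8, 0.7, -0.4]
width: 0.0001
```

Call:
arm_command:
  deltas:
    - {"x": 0,"y": 0,"z": 0.001,"spin": 0,"hand": 0}
    - {"x": 0,"y": 0,"z": 0.002,"spin": 0,"hand": 0}
    - {"x": 0,"y": 0,"z": 0.002,"spin": 0,"hand": 0}

```text
t: 31.85
position: [0.6437, -0.0529, 0.0662]
orientation: [[1.0, 0.011, 0.001], [0.011, -1.0, -0.0], [0.001, 0.0, -1.0]]
force: [0.4, -0.2, 0.0]
width: -0.0001
```

Call:
arm_command:
  deltas:
    - {"x": 0,"y": 0,"z": 0.001,"spin": 0,"hand": 0}
    - {"x": 0,"y": 0,"z": 0.0015,"spin": 0,"hand": 0}
    - {"x": 0,"y": 0,"z": 0.0015,"spin": 0,"hand": 0}

```text
t: 32.15
position: [0.6433, -0.0538, 0.0644]
orientation: [[1.0, 0.009, 0.0], [0.009, -1.0, -0.0], [0.0, 0.0, -1.0]]
force: [-1.0, 0.3, -0.4]
width: -0.0005
```

Call:
arm_command:
  deltas:
    - {"x": 0,"y": 0,"z": 0.0005,"spin": 0,"hand": 0}
    - {"x": 0,"y": 0,"z": 0.001,"spin": 0,"hand": 0}
    - {"x": 0,"y": 0,"z": 0.001,"spin": 0,"hand": 0}

```text
t: 32.45
position: [0.6432, -0.0539, 0.0632]
orientation: [[1.0, 0.009, -0.0], [0.009, -1.0, 0.0], [-0.0, -0.0, -1.0]]
force: [0.6, -0.0, -0.4]
width: 0.0
```

Call:
arm_command:
  deltas:
    - {"x": 0,"y": 0,"z": 0.0005,"spin": 0,"hand": 0}
    - {"x": 0,"y": 0,"z": 0.001,"spin": 0,"hand": 0}
    - {"x": 0,"y": 0,"z": 0.001,"spin": 0,"hand": 0}

```text
t: 32.75
position: [0.6434, -0.0539, 0.0629]
orientation: [[1.0, 0.009, 0.0], [0.009, -1.0, -0.0], [0.0, 0.0, -1.0]]
force: [-2.2, -0.0, 5.2]
width: -0.0
```

Call:
arm_command:
  deltas:
    - {"x": 0,"y": 0,"z": 0.0005,"spin": 0,"hand": 0}
    - {"x": 0,"y": 0,"z": 0.001,"spin": 0,"hand": 0}
    - {"x": 0,"y": 0,"z": 0.001,"spin": 0,"hand": 0}

```text
t: 33.05
position: [0.6434, -0.0539, 0.0628]
orientation: [[1.0, 0.009, 0.0], [0.009, -1.0, -0.0], [0.0, 0.0, -1.0]]
force: [-5.1, -0.5, 9.8]
width: 0.0001
```

By touch, the platform (0.0629) is 1.3 mm below the stage (0.0642), so about 20° more clockwise. Back to the crank with the flipped grip (tool yaw 120.5°).

Call:
arm_command:
  deltas:
    - {"x": 0,"y": 0,"z": -0.03,"spin": 0,"hand": 0}
    - {"x": 0,"y": 0,"z": -0.08,"spin": 0,"hand": 0}
    - {"x": 0,"y": 0,"z": -0.13,"spin": -8,"hand": 0}
    - {"x": -0.03,"y": -0.02,"z": -0.165,"spin": -16,"hand": 1}
    - {"x": -0.07,"y": -0.04,"z": -0.18,"spin": -24,"hand": 1}
    - {"x": -0.1,"y": -0.06,"z": -0.18,"spin": -32,"hand": 1}
    - {"x": -0.1215,"y": -0.0722,"z": -0.18,"spin": -40,"hand": 1}
    - {"x": -0.1215,"y": -0.0722,"z": -0.18,"spin": -48,"hand": 1}

```text
t: 33.85
position: [0.5191, 0.0189, 0.2416]
orientation: [[0.656, 0.754, 0.0], [0.754, -0.656, 0.001], [0.001, -0.0, -1.0]]
force: [-0.1, -0.8, -0.6]
width: 0.072
```

Call:
arm_command:
  deltas:
    - {"x": 0,"y": 0,"z": 0,"spin": -8,"hand": 1}
    - {"x": 0,"y": 0,"z": 0,"spin": -16,"hand": 1}
    - {"x": 0,"y": 0,"z": 0,"spin": -24,"hand": 1}
    - {"x": 0,"y": 0,"z": 0,"spin": -32,"hand": 1}
    - {"x": 0,"y": 0,"z": 0,"spin": -40,"hand": 1}
    - {"x": 0,"y": 0,"z": 0,"spin": -48,"hand": 1}
    - {"x": 0,"y": 0,"z": 0,"spin": -56,"hand": 1}
    - {"x": 0,"y": 0,"z": 0,"spin": -64,"hand": 1}

```text
t: 34.65
position: [0.5211, 0.0172, 0.2411]
orientation: [[-0.389, 0.921, 0.0], [0.921, 0.389, 0.0], [0.0, 0.0, -1.0]]
force: [0.1, 0.1, 0.2]
width: 0.0855
```

Call:
arm_command:
  deltas:
    - {"x": 0,"y": 0,"z": 0,"spin": -8,"hand": 1}
    - {"x": 0,"y": 0,"z": 0,"spin": -8,"hand": 1}
    - {"x": 0,"y": 0,"z": 0,"spin": -8,"hand": 1}

```text
t: 34.95
position: [0.5211, 0.0172, 0.2412]
orientation: [[-0.505, 0.863, -0.0], [0.863, 0.505, 0.0], [0.0, 0.0, -1.0]]
force: [0.3, 0.1, -0.3]
width: 0.0855
```

```bash
python3 - <<'E'
from h import *
import pickle
s=manip.get_state();R=s["orientation"];print(s["t"],s["position"],R.round(3).tolist(),np.degrees(np.arctan2(R[1,0],R[0,0])),s["qpos"][5],s["width"])
print(R[:2,:2].T@(np.array([.5213,.0173])-s["position"][:2]))
c=cam("wrist");cv2.imwrite("pics/p11.png",c["pixels"][:,:,::-1]);pickle.dump(c,open("v5.pkl","wb"))
E
```

```text
34.95 [0.52111559 0.0172384  0.24118405] [[-0.505, 0.863, -0.0], [0.863, 0.505, 0.0], [0.0, 0.0, -1.0]] 120.3238899007049 -0.6475510910376828 0.08547138138635245
[-3.9933335e-05  1.9027989e-04]
```

View pics/p11.png

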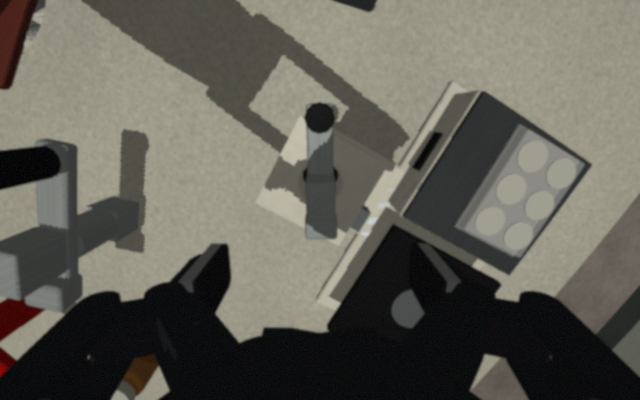

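View 11: the crank sits in the well with its knob at (320,117) and its arm vertical in the image, aligned with the gripper. Grip, then turn 20°.

Call:
arm_command:
  deltas:
    - {"x": 0,"y": 0,"z": 0.04,"spin": 0,"hand": 1}
    - {"x": 0,"y": 0,"z": 0.075,"spin": 0,"hand": 1}
    - {"x": 0,"y": 0,"z": 0.09,"spin": 0,"hand": 1}
    - {"x": 0,"y": 0,"z": 0.097,"spin": 0,"hand": 1}
    - {"x": 0,"y": 0,"z": 0.099,"spin": 0,"hand": 0.5}
    - {"x": 0,"y": 0,"z": 0.099,"spin": 0,"hand": 0}
    - {"x": 0,"y": 0,"z": 0.099,"spin": 0,"hand": 0}
    - {"x": 0,"y": 0,"z": 0.099,"spin": 0,"hand": 0}

```text
t: 35.8
position: [0.5221, 0.0171, 0.1437]
orientation: [[-0.508, 0.861, 0.002], [0.861, 0.508, -0.0], [-0.001, 0.002, -1.0]]
force: [-0.5, 0.6, 1.2]
width: 0.0285
```

Call:
arm_command:
  deltas:
    - {"x": 0,"y": 0,"z": 0,"spin": 0,"hand": 0}
    - {"x": 0,"y": 0,"z": 0,"spin": 0,"hand": 0}
    - {"x": 0,"y": 0,"z": 0,"spin": 5,"hand": 0}
    - {"x": 0,"y": 0,"z": 0,"spin": 10,"hand": 0}
    - {"x": 0,"y": 0,"z": 0,"spin": 15,"hand": 0}
    - {"x": 0,"y": 0,"z": 0,"spin": 20,"hand": 0}
    - {"x": 0,"y": 0,"z": 0,"spin": 20,"hand": 0}
    - {"x": 0,"y": 0,"z": 0,"spin": 20,"hand": 0}

```text
t: 36.6
position: [0.5219, 0.017, 0.1438]
orientation: [[-0.183, 0.983, 0.002], [0.983, 0.183, -0.001], [-0.001, 0.002, -1.0]]
force: [-0.7, 0.3, 7.6]
width: 0.0222
```

```bash
python3 - <<'E'
from h import *
s=manip.get_state();R=s["orientation"];print(s["t"],s["position"],np.degrees(np.arctan2(R[1,0],R[0,0])),s["force"],s["torque"])
E
```

```text
36.6 [0.521936   0.01703764 0.14384084] 100.5423738920409 [-0.74167135  0.32822931  7.62830932] [-0.04987189  0.37266128  0.08029337]
```

Call:
arm_command:
  deltas:
    - {"x": 0,"y": 0,"z": 0,"spin": 0,"hand": 1}
    - {"x": 0,"y": 0,"z": 0,"spin": 0,"hand": 1}
    - {"x": 0,"y": 0,"z": 0,"spin": 0,"hand": 1}
    - {"x": 0,"y": 0,"z": 0,"spin": 0,"hand": 1}
    - {"x": 0,"y": 0,"z": 0,"spin": 0,"hand": 1}
    - {"x": 0,"y": 0,"z": -0.03,"spin": 0,"hand": 1}
    - {"x": 0,"y": 0,"z": -0.07,"spin": 0,"hand": 1}
    - {"x": 0,"y": 0,"z": -0.1,"spin": 0,"hand": 1}

```text
t: 37.4
position: [0.5214, 0.0172, 0.2443]
orientation: [[-0.183, 0.983, 0.001], [0.983, 0.183, -0.0], [-0.0, 0.001, -1.0]]
force: [0.5, 0.2, 0.1]
width: 0.0851
```

Call:
arm_command:
  deltas:
    - {"x": -0.02,"y": 0.025,"z": 0,"spin": 0,"hand": 0}
    - {"x": -0.05,"y": 0.055,"z": 0,"spin": 0,"hand": 0}
    - {"x": -0.08,"y": 0.09,"z": 0,"spin": 0,"hand": 0}
    - {"x": -0.092,"y": 0.1064,"z": 0.02,"spin": 0,"hand": 0}
    - {"x": -0.092,"y": 0.1064,"z": 0.07,"spin": 0,"hand": 0}
    - {"x": -0.092,"y": 0.1064,"z": 0.115,"spin": 0,"hand": 0}
    - {"x": -0.092,"y": 0.1064,"z": 0.145,"spin": 0,"hand": 0}
    - {"x": -0.092,"y": 0.1064,"z": 0.16,"spin": 0,"hand": 0}

```text
t: 38.2
position: [0.6399, -0.0533, 0.0779]
orientation: [[-0.183, 0.983, -0.006], [0.983, 0.183, 0.001], [0.002, -0.006, -1.0]]
force: [0.2, 0.3, 0.2]
width: -0.0004
```

Call:
arm_command:
  deltas:
    - {"x": 0,"y": 0,"z": 0,"spin": 0,"hand": 0}
    - {"x": 0,"y": 0,"z": 0,"spin": 0,"hand": 0}
    - {"x": 0,"y": 0,"z": 0,"spin": 0,"hand": 0}

```text
t: 38.5
position: [0.6446, -0.0541, 0.0853]
orientation: [[-0.183, 0.983, 0.005], [0.983, 0.183, -0.001], [-0.002, 0.004, -1.0]]
force: [0.3, 0.7, -0.9]
width: 0.0003
```

Call:
arm_command:
  deltas:
    - {"x": 0,"y": 0,"z": 0.006,"spin": 0,"hand": 0}
    - {"x": 0,"y": 0,"z": 0.012,"spin": 0,"hand": 0}
    - {"x": 0,"y": 0,"z": 0.016,"spin": 0,"hand": 0}
    - {"x": 0,"y": 0,"z": 0.017,"spin": 0,"hand": 0}
    - {"x": 0,"y": 0,"z": 0.017,"spin": 0,"hand": 0}
    - {"x": 0,"y": 0,"z": 0.017,"spin": 0,"hand": 0}

```text
t: 39.1
position: [0.6426, -0.0538, 0.0654]
orientation: [[-0.183, 0.983, 0.0], [0.983, 0.183, 0.0], [-0.0, 0.0, -1.0]]
force: [0.0, -0.1, 0.4]
width: -0.0002
```

Call:
arm_command:
  deltas:
    - {"x": 0,"y": 0,"z": 0.001,"spin": 0,"hand": 0}
    - {"x": 0,"y": 0,"z": 0.0015,"spin": 0,"hand": 0}
    - {"x": 0,"y": 0,"z": 0.0015,"spin": 0,"hand": 0}

```text
t: 39.4
position: [0.6428, -0.0538, 0.0642]
orientation: [[-0.183, 0.983, 0.0], [0.983, 0.183, -0.0], [-0.0, 0.0, -1.0]]
force: [-0.7, 0.2, 2.6]
width: 0.0002
```

Call:
arm_command:
  deltas:
    - {"x": 0,"y": 0,"z": 0.0005,"spin": 0,"hand": 0}
    - {"x": 0,"y": 0,"z": 0.001,"spin": 0,"hand": 0}
    - {"x": 0,"y": 0,"z": 0.001,"spin": 0,"hand": 0}

```text
t: 39.7
position: [0.6428, -0.0538, 0.0642]
orientation: [[-0.183, 0.983, 0.0], [0.983, 0.183, -0.0], [-0.0, 0.0, -1.0]]
force: [-3.3, 0.8, 7.9]
width: 0.0001
```

Call:
arm_command:
  deltas:
    - {"x": 0,"y": 0,"z": 0.0005,"spin": 0,"hand": 0}
    - {"x": 0,"y": 0,"z": 0.001,"spin": 0,"hand": 0}
    - {"x": 0,"y": 0,"z": 0.001,"spin": 0,"hand": 0}

```text
t: 40.0
position: [0.6429, -0.0538, 0.0641]
orientation: [[-0.183, 0.983, 0.001], [0.983, 0.183, -0.0], [-0.0, 0.0, -1.0]]
force: [-6.0, 1.7, 12.9]
width: -0.0002
```

The platform is now at 0.0642, the same as the stage, so it is level. I'll retreat and take a last look.

Call:
arm_command:
  deltas:
    - {"x": 0,"y": 0,"z": -0.02,"spin": 0,"hand": 0}
    - {"x": 0,"y": 0,"z": -0.06,"spin": 0,"hand": 0}
    - {"x": 0,"y": 0,"z": -0.11,"spin": 0,"hand": 0}
    - {"x": 0,"y": 0,"z": -0.16,"spin": 0,"hand": 0}
    - {"x": -0.05,"y": -0.04,"z": -0.2,"spin": 0,"hand": 0}
    - {"x": -0.1,"y": -0.08,"z": -0.22,"spin": 0,"hand": 0}
    - {"x": -0.14,"y": -0.1,"z": -0.22,"spin": 0,"hand": 0}
    - {"x": -0.17,"y": -0.12,"z": -0.22,"spin": 0,"hand": 0}

```text
t: 40.8
position: [0.5633, -0.2254, 0.2819]
orientation: [[-0.184, 0.983, 0.003], [0.983, 0.184, -0.002], [-0.002, 0.002, -1.0]]
force: [1.2, -1.2, 0.7]
width: -0.0
```

Call:
arm_command:
  deltas:
    - {"x": 0,"y": 0,"z": 0,"spin": 0,"hand": 0}
    - {"x": 0,"y": 0,"z": 0,"spin": 0,"hand": 0}
    - {"x": 0,"y": 0,"z": 0,"spin": 0,"hand": 0}

```text
t: 41.1
position: [0.5636, -0.2231, 0.2795]
orientation: [[-0.183, 0.983, -0.0], [0.983, 0.183, 0.001], [0.001, -0.0, -1.0]]
force: [-0.4, 0.0, -0.4]
width: -0.0001
```

```bash
python3 - <<'E'
from h import *
s=manip.get_state();print(s["t"],s["position"],s["force"],s["qvel"].round(3))
c=cam("scene");cv2.imwrite("pics/p12.png",cv2.resize(c["pixels"][120:320,170:490],None,fx=2.5,fy=2.5,interpolation=2)[:,:,::-1])
E
```

```text
41.1 [ 0.56363022 -0.22314635  0.27954724] [-0.4302335   0.00602167 -0.35596794] [ 0.021  0.005 -0.    -0.003  0.001 -0.003]
```

View pics/p12.png

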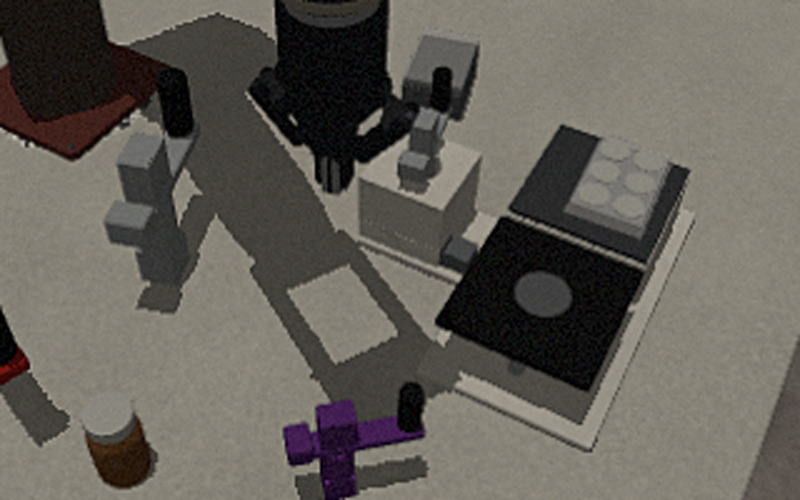

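View 12: the crank is seated in the column at (425,140) and the platform at (540,295) is level with the stage. Plate, tip box and bottle are in place, and the gripper is clear in the air. Handing in.

```bash
python3 -c "
from rig import manip
print(manip.sign_off())"
```

```text
the job is handed in; nothing more can be done
None
```

The small grey crank is seated fully home in the well and the lift platform is level with the warming stage. I handed the job in at about 41 s of the 72 s allowed.

- **Seating:** The socket met the seal at about 7 N, then caught the square head slightly off-angle. A 2° turn freed it. It stopped hard with its foot at 45.7 mm, against 46 mm expected. The highest push was about 18 N at the wrist sensor, about 21 N counting the crank's weight.
- **Winding:** I turned the crank about 268° clockwise in all, in three grips on the grip block. Before the last turn, a light fingertip touch showed the platform 1.3 mm low. After another 20° both surfaces read 0.0642 m, so they match within about 0.2 mm.
- **Checks that disagreed:** The camera edge fits were inconsistent, giving +5, −3.5 and about −0.7 mm, so I relied on touch. The shut fingertips also end about 21 mm short of the nominal tool point. Both touches share that offset, so it cancels in the comparison.
- **Last look:** The crank is upright in the well and the gripper is clear of everything. The plate, tip box and bottle look untouched.

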